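Brush out the dye cups in the leather workshop

TASK

Clear every thread cone off the blue lid and stand it upright on the cork mat, then lift the case's lid by its bar until it rests open on its stop, and leave it open. Take the brush from its stand and scrub each cup in the case, lightest colour first (yellow, then red, then black; one may be missing): push the brush to the bottom, draw it up to the cup's mouth, and push it to the bottom once more. Finally stand the brush back in its stand, bristles down, leaving the cups in the case and the other things on the bench undisturbed.

Things in the scene. Friction and masses are not known exactly. Their poses are not given: they have to be found in the camera images.
- case: grey case bolted to the bench, 140 mm (its x) by 300 mm (its y) by 85 mm tall, walls 6 mm, inner floor 6 mm above its underside; origin: centre of its underside; x points from the front (bar handle side, nearest the robot) to the hinge side. Inside are three foam-edged pockets about 84 mm square in a row along y (at y = -100, 0 and +100 mm); each may hold a cup
- lid (a joint): angle of the blue lid in rad: 0 shut, 1.9 open and leaning back on its stop; it falls shut if let go below about 1.5. The lid is a plate 140 x 300 x 8 mm, its upper face 93 mm above the bench when shut, hinged along the case's far (+x) upper edge
- lid_bar (a point): middle of the lid's steel bar handle: a round bar of 10 mm diameter, 110 mm long, parallel to the case's y, held 40 mm out in front of the lid's front edge in the plane of the lid, 180 mm from the hinge axis, 89 mm above the bench when shut; free to be pinched from above with one finger in the gap to the case
- lid_hinge (a point): point on the hinge axis of the lid, middle of its length, 89 mm above the bench; the axis is the case's y; positive joint angle lifts the bar
- mat: cork mat fixed flat on the bench, 250 mm (x) by 150 mm (y) by 4 mm; origin: centre of its underside
- stand: loose heavy white ceramic brush stand with a blue band: round foot 96 mm wide and 12 mm tall, upright tube 64 mm outside, 50 mm inside, rim 78 mm above its underside, inner floor 12 mm; origin: centre of its underside
- brush: cup brush 200 mm long standing bristles down in the stand; origin: centre of the flat bristle end, z along the brush to the top of the handle. Bristle head 34 mm thick (37 mm to the tips) and 70 mm long, thin steel stem, round wooden handle 23 mm thick from 122 to 200 mm above the bristle end
- cone_grey: thread cone, grey with green tube: 62 mm wide foot (12 mm tall), tapering from 60 mm at 12 mm to 38 mm at 85 mm, then a neck 32 mm wide up to 100 mm; starts upright on the shut lid; may be absent; origin: centre of its underside
- cone_blue: thread cone, blue with white tube: 62 mm wide foot (12 mm tall), tapering from 60 mm at 12 mm to 38 mm at 85 mm, then a neck 32 mm wide up to 100 mm; starts upright on the shut lid; may be absent; origin: centre of its underside
- cone_orange: thread cone, orange with black tube: 62 mm wide foot (12 mm tall), tapering from 60 mm at 12 mm to 38 mm at 85 mm, then a neck 32 mm wide up to 100 mm; starts upright on the shut lid; may be absent; origin: centre of its underside
- cup_yellow: yellow open plastic dye cup, 72 mm outside, 64 mm inside, 70 mm tall, floor 5 mm thick, standing in one of the pockets of the case; may be absent; origin: centre of its underside
- cup_red: red open plastic dye cup, 72 mm outside, 64 mm inside, 70 mm tall, floor 5 mm thick, standing in one of the pockets of the case; may be absent; origin: centre of its underside
- cup_black: black open plastic dye cup, 72 mm outside, 64 mm inside, 70 mm tall, floor 5 mm thick, standing in one of the pockets of the case; may be absent; origin: centre of its underside
- big_cone: bystander: black thread cone with blue tube, 62 mm wide, 100 mm tall, standing on the table
- oil_bottle: bystander: blue bottle with white cap, 48 mm wide, 120 mm tall
- tape_roll: bystander: yellow tape roll lying flat, 80 mm wide, 25 mm tall
- leather_block: bystander: dark brown block 70 x 110 x 22 mm lying on the table

How it is judged:
By the outcome, as a careful person would: the job done as asked, in the order asked, and still so for the second after the job is handed in, with the robot touching nothing.
Of cup_yellow, cup_red, cup_black only 2 to 3 are there at a start; the rules pass over those that are not, and their reading is None.
Of cone_grey, cone_blue, cone_orange only 2 to 3 are there at a start; the rules pass over those that are not, and their reading is None.
At some moment in a run one of cone_grey, cone_blue, cone_orange, stand may be knocked a few centimetres aside while the robot is not near it.
It also fails if it takes over 210 s, if anything falls off the work surface, if the arm or the gripper's body presses on something with over 40 N, if the wrist force passes 120 N, or if a joint passes its speed limit or range.

ROBOT

A 6-joint arm with a two-finger parallel gripper is mounted at the origin on the work surface. World frame = base frame: x ahead of the robot, y to its left, z up, the work surface at z = 0. Lengths are in mm, angles in rad, forces in N, time in s.
With the tool pointing down it reaches from about 350 to 875 mm from the base axis. Payload 4.2 kg.
Tool frame: the origin (TCP) lies on the centre line of the jaws, within the pads' length; the fingertips stand 22 mm ahead of it and the grasp point (between the pads) lies 3 mm ahead of it (arm.nose_length is the distance from the TCP to the fingertips, in mm); z points along the fingers, x is the direction in which the jaws open and shut, and the axes are right-handed (so a half turn about z gives the same grasp; the last joint's range is limited). The gripper opens to 85 mm and grips with 20 to 120 N. Pads are 22 mm wide; open, the fingers measure 114 mm over their backs; the gripper's body (76 mm by 85 mm) begins 54 mm behind the grasp point. The pads swing forward as they close: fully open they stand 13 mm farther back than shut.
Start: joints at [-1.02, 0.385, 0.008, 0, -1.194, -0.259], TCP at [179.814, -598.553, 253.312] pointing down, gripper open.
Joint ranges: [-3.14, 3.14], [-1.21, 2.06], [-1.07, 1.41], [-3.16, 2.05], [-2.99, -0.16], [-3.1, 3.1]. Speed limits (rad/s): [2.79, 2.79, 3.14, 3.14, 3.14, 3.14].

INTERFACE

Orientations are given as a unit quaternion [x, y, z, w].
In Python, from bench import telemetry, get_image, workorder, nets, arm gives the robot as it stands.
- The arm moves only by the tool apply_moves, never from a script. Its argument "steps" is a list of rows, each an object with "hand": the opening, from 0 (shut) to 1 (fully open); "xyz": the shift along the tool's x, y, z in cm, a list of three; "delta_rot": the turn, a rotation vector about the tool's x, y, z in rad, a list of three. In form: [{"hand": hand, "xyz": [x, y, z], "delta_rot": [wx, wy, wz]}, ...]. A call has 1 to 12 rows; each row is the pose to reach, as a shift and turn from the pose commanded when the call began, along the tool's axes at that moment; what a row does not reach only later rows make up. A row lasts 1/12 s, in which the tool goes at most 41.7 mm and 7.16 degrees, less where a joint would pass 70% of its speed; a pose out of reach is approached as far as the arm can. A call with a gripper value outside its range is refused whole. The fingers move at their own pace and stop on an object; the grip force is fixed at half the most. Time passes only in rows, so rows that repeat a pose let the fingers close. It gives the time, the measured TCP pose, the force and the opening at its end, in the units of the state.
- telemetry.read_state(): the state, without advancing time (a new reading comes with each control period).
- get_image(name): name is "scene" or "top"; returns a dict with "frame" (480x640x3 uint8, blue, green, red), "fx", "fy", "cx", "cy" (pixels), "distortion" ([k1, k2, p1, p2, k3] as OpenCV has them; the pictures are not rectified), "origin" and "orientation" of the camera in the world. Camera axes: x right, y down, z forward; pixel columns grow to the right and rows downward; lengths in mm; the calibration is good to about 2 mm. A picture is of the moment at which its call begins. There is no depth.
- workorder.job_done(): hands the job in, once; it reports no verdict.
Trained networks look in a picture, given as the dict that the camera call returned (one of the last four; its "shot" number tells which), for a name from the list of things; names that differ only in an ending like _2 or _b are one class to them, and where a whole thing is asked for, a point or a joint stands for the part that bears it (a point fixed in the world has none). Each returns a list of dicts, best first, with "confidence" (0 to 1); they miss things now and then, are a little off and sometimes report something else, mostly with a low value. They report only what shows in the picture. A call takes as long as a camera call.
- nets.recognise(picture, label): "xyz" ([x, y, z] in mm, in world coordinates, good to about 4 mm: the middle of the surface that is visible of it).
- nets.outline_of(picture, label): "pixels" (480x640 bool, what is visible of it).
- nets.pinpoint(picture, label): "xyz" ([x, y, z] in mm, in world coordinates, good to about 4 mm: a listed point, or the origin of a listed thing).
The state is a dict: "clock": time; "joints": joint angles; "joint_vel": joint speeds; "joint_efforts": joint torques, N m; "position": TCP position; "ee_rot": TCP orientation; "contact_force": force on the tool from outside, world axes, zero at the start; "wrist_torque": the same for the moment, N m; "gripper_width": finger opening in mm.
Only numpy, scipy, OpenCV 4.12 (cv2) and the standard library are available. Lean on these libraries where they do the work, as an engineer would, in place of code of your own. Each camera call takes 0.05 s, during which the arm holds its last target.

## Working session

There is one attempt and no reset: what is moved stays moved. The work goes in short steps, Python scripts to look and compute and a tool call to move; the robot and the scene stay as the last step left them, time stands still between calls to the robot, and variables do not carry over. Pictures are saved under pics/ and viewed, and the job is handed in when it is done.

Besides the shell and the picture viewer there is one more tool, called after "Emit:" in YAML: its name, and indented under it one key for each argument. apply_moves: Moves the arm, as the interface text tells. Its arguments: {"type":"object","properties":{"steps":{"type":"array"}},"required":["steps"]}

```bash
ls; mkdir -p pics; cat > h.py <<'E'
from bench import telemetry, get_image, workorder, nets, arm
import numpy as np, cv2
from scipy.spatial.transform import Rotation as R
def st():
    s=telemetry.read_state()
    return s
def show(n,name):
    p=get_image(n); cv2.imwrite('pics/'+name,p['frame']); return p
def find(p,labels,f='pinpoint'):
    for l in labels:
        r=getattr(nets,f)(p,l)
        print(l,[(np.round(d['xyz']).tolist(),round(d['confidence'],2)) for d in r[:3]])
def proj(p,X):
    q=p['orientation']; Rw=R.from_quat(q).as_matrix()
    X=np.atleast_2d(X)-np.array(p['origin'])
    c=X@Rw
    K=np.array([[p['fx'],0,p['cx']],[0,p['fy'],p['cy']],[0,0,1.]])
    return cv2.projectPoints(c,np.zeros(3),np.zeros(3),K,np.array(p['distortion'],float))[0].reshape(-1,2)
def unproj(p,uv,z):
    K=np.array([[p['fx'],0,p['cx']],[0,p['fy'],p['cy']],[0,0,1.]])
    u=cv2.undistortPoints(np.array(uv,float).reshape(-1,1,2),K,np.array(p['distortion'],float)).reshape(-1,2)
    d=np.c_[u,np.ones(len(u))]@R.from_quat(p['orientation']).as_matrix().T
    o=np.array(p['origin']); return o+d*((z-o[2])/d[:,2])[:,None]
def to_tool(target, s=None):
    s=s or st(); Rm=R.from_quat(s['ee_rot']).as_matrix()
    return Rm.T@(np.array(target)-np.array(s['position']))/10
E
python3 - <<'E'
from h import *
s=st(); print(s); print(R.from_quat(s['ee_rot']).as_matrix().round(3)); print(arm.nose_length, dir(arm))
L=['case','lid','lid_bar','lid_hinge','mat','stand','brush','cone_grey','cone_blue','cone_orange','cup_yellow','cup_red','cup_black','big_cone','oil_bottle','tape_roll','leather_block']
for n in ['scene','top']:
    p=show(n,n+'0.png'); print(n,p['origin'],p['orientation'],p['fx'],p['distortion']); find(p,L)
E
```

```text
pics
{'clock': 0.0, 'joints': array([-1.02042955e+00,  3.85581989e-01,  6.61389559e-03, -5.41728619e-04,
       -1.19401083e+00, -2.58589410e-01]), 'joint_vel': array([-0.00048576, -0.0003243 , -0.00023791, -0.00070183, -0.00071143,
       -0.00055928]), 'joint_efforts': array([-1.98844104e-04, -3.92290378e+01,  1.88402188e+01,  4.18610975e+00,
       -4.60826734e-03, -1.27164643e-05]), 'position': array([ 179.64868209, -598.0528184 ,  252.19517905]), 'ee_rot': array([ 5.96881733e-01,  8.02328451e-01,  6.39427721e-04, -9.19483081e-04]), 'contact_force': array([0.12695544, 1.14773409, 0.04215954]), 'wrist_torque': array([ 0.01255049, -0.02813484,  0.00358875]), 'gripper_width': 85.22353006808437}
[[-0.287  0.958 -0.001]
 [ 0.958  0.287  0.002]
 [ 0.002 -0.    -1.   ]]
22.0 ['IKError', '__class__', '__delattr__', '__dict__', '__dir__', '__doc__', '__eq__', '__format__', '__ge__', '__getattribute__', '__getstate__', '__gt__', '__hash__', '__init__', '__init_subclass__', '__le__', '__lt__', '__module__', '__ne__', '__new__', '__reduce__', '__reduce_ex__', '__repr__', '__setattr__', '__sizeof__', '__str__', '__subclasshook__', '__weakref__', 'nose_length']
scene [1311.17992648 -121.16083005 1071.04484563] [ 0.73016527  0.60471066 -0.20401582 -0.24405171] 588.0822835212897 [-0.08146302  0.          0.          0.          0.        ]
case [([553.0, -19.0, 1.0], 0.74)]Traceback (most recent call last):
  File "<stdin>", line 5, in <module>
  File "h.py", line 11, in find
    r=getattr(nets,f)(p,l)
ValueError: it knows: big_cone, brush, case, cone_blue, cone_grey, cone_orange, cup_black, cup_red, cup_yellow, leather_block, lid_bar, lid_hinge, mat, oil_bottle, stand, tape_roll
```

```bash

python3 - <<'E'
from h import *
L=['case','lid_bar','lid_hinge','mat','stand','brush','cone_grey','cone_blue','cone_orange','cup_yellow','cup_red','cup_black','big_cone','oil_bottle','tape_roll','leather_block']
for n in ['scene','top']:
    p=show(n,n+'0.png'); print(n,p['origin'],p['orientation'],p['fx'],p['distortion']); find(p,L)
E
```

```text
scene [1311.17992648 -121.16083005 1071.04484563] [ 0.73016527  0.60471066 -0.20401582 -0.24405171] 588.0822835212897 [-0.08146302  0.          0.          0.          0.        ]
case [([553.0, -18.0, -0.0], 0.59)]
lid_bar [([446.0, -19.0, 85.0], 0.77)]
lid_hinge [([382.0, 153.0, 0.0], 0.71), ([622.0, -25.0, 89.0], 0.62), ([554.0, -22.0, 0.0], 0.5)]
mat [([501.0, -341.0, 2.0], 0.72)]
stand [([500.0, 377.0, 3.0], 0.68), ([502.0, 381.0, 10.0], 0.4)]
brush [([504.0, 377.0, 9.0], 0.91)]
cone_grey [([561.0, -128.0, 96.0], 0.74)]
cone_blue [([553.0, -26.0, 93.0], 0.66)]
cone_orange [([564.0, 80.0, 91.0], 0.77)]
cup_yellow []
cup_red [([377.0, 150.0, -3.0], 0.52)]
cup_black [([499.0, 377.0, 1.0], 0.55)]
big_cone [([720.0, 209.0, 2.0], 0.57), ([379.0, 150.0, -0.0], 0.46)]
oil_bottle [([736.0, -165.0, 4.0], 0.77)]
tape_roll [([744.0, 16.0, 1.0], 0.91), ([720.0, 209.0, 1.0], 0.74)]
leather_block [([380.0, 150.0, -1.0], 0.78)]
top [ 414.66989747    7.57481474 1324.28961362] [-0.70340514  0.70878856 -0.04111634  0.03390318] 588.3935022119854 [-0.1051702  0.         0.         0.         0.       ]
case [([548.0, -22.0, 3.0], 0.98)]
lid_bar [([444.0, -18.0, 91.0], 0.82)]
lid_hinge [([619.0, -24.0, 91.0], 0.93)]
mat [([501.0, -342.0, 0.0], 0.66)]
stand [([505.0, 378.0, 2.0], 0.63)]
brush [([504.0, 376.0, 17.0], 0.67), ([562.0, 78.0, 95.0], 0.67)]
cone_grey [([560.0, -126.0, 93.0], 0.84)]
cone_blue [([554.0, -26.0, 90.0], 0.69)]
cone_orange [([565.0, 77.0, 91.0], 0.58)]
cup_yellow [([567.0, 79.0, 94.0], 0.47)]
cup_red [([621.0, -23.0, 87.0], 0.57)]
cup_black []
big_cone [([721.0, 203.0, 3.0], 0.8)]
oil_bottle [([737.0, -169.0, 2.0], 0.8)]
tape_roll [([743.0, 14.0, -5.0], 0.68)]
leather_block [([384.0, 147.0, 1.0], 0.85)]
```

View pics/scene0.png

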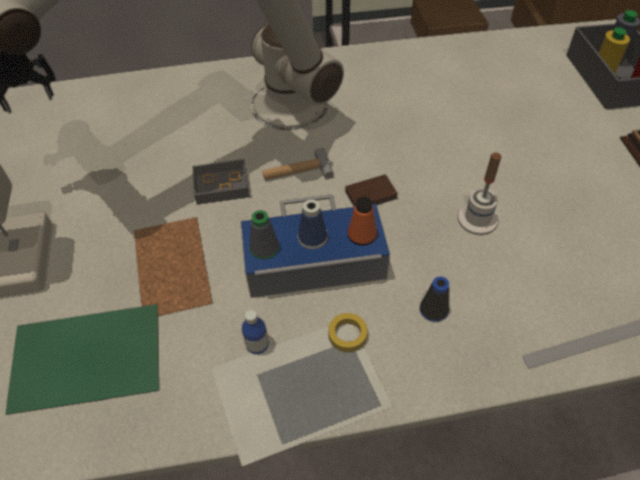

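View pics/top0.png

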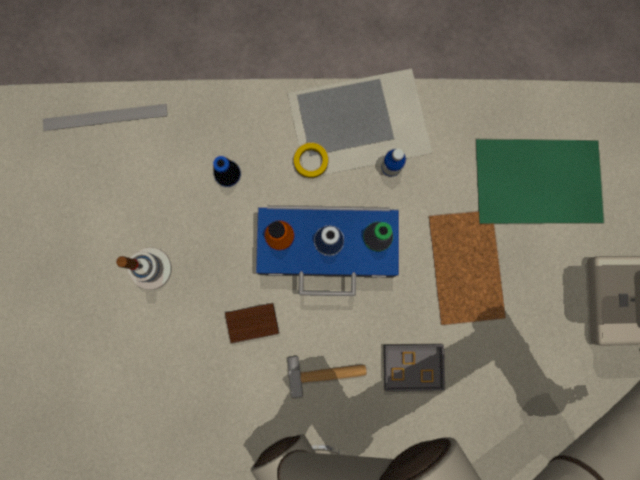

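```bash

python3 - <<'E'
from h import *
p=show('top','t1.png')
f=p['frame'].astype(int); m=((f[:,:,0]>f[:,:,2]+40)&(f[:,:,0]>60)).astype(np.uint8)
m[:200]=0;m[285:]=0;m[:,:240]=0;m[:,420:]=0
m=cv2.morphologyEx(m,cv2.MORPH_CLOSE,np.ones((3,3)))
n,l,s,c=cv2.connectedComponentsWithStats(m); i=1+s[1:,4].argmax()
ct=max(cv2.findContours((l==i).astype(np.uint8),0,2)[0],key=cv2.contourArea)
w=unproj(p,ct.reshape(-1,2),93)[:,:2].astype(np.float32)
print(cv2.minAreaRect(w), cv2.boxPoints(cv2.minAreaRect(w)))
# mat
m=nets.outline_of(p,'mat')[0]['pixels'].astype(np.uint8)
ct=max(cv2.findContours(m,0,2)[0],key=cv2.contourArea)
w=unproj(p,ct.reshape(-1,2),4)[:,:2].astype(np.float32); r=cv2.minAreaRect(w)
print(r, cv2.boxPoints(r))
E
```

```text
((550.7590942382812, -22.248489379882812), (297.7438049316406, 138.39898681640625), 88.75587463378906) [[ 478.34357 -169.58281]
 [ 616.7099  -172.58778]
 [ 623.1746   125.08583]
 [ 484.8083   128.0908 ]]
((501.0627136230469, -339.720703125), (252.54244995117188, 151.4798126220703), 4.662291049957275) [[ 369.05298 -274.49506]
 [ 381.36566 -425.47363]
 [ 633.07245 -404.94635]
 [ 620.75977 -253.96777]]
```

Emit:
apply_moves:
  steps:
    - {"hand":1,"xyz":[34.2,50.0,0],"delta_rot":[0,0,-1.26]}
    - {"hand":1,"xyz":[34.2,50.0,0],"delta_rot":[0,0,-1.26]}
    - {"hand":1,"xyz":[34.2,50.0,0],"delta_rot":[0,0,-1.26]}
    - {"hand":1,"xyz":[34.2,50.0,0],"delta_rot":[0,0,-1.26]}
    - {"hand":1,"xyz":[34.2,50.0,0],"delta_rot":[0,0,-1.26]}
    - {"hand":1,"xyz":[34.2,50.0,0],"delta_rot":[0,0,-1.26]}
    - {"hand":1,"xyz":[34.2,50.0,0],"delta_rot":[0,0,-1.26]}
    - {"hand":1,"xyz":[34.2,50.0,0],"delta_rot":[0,0,-1.26]}
    - {"hand":1,"xyz":[34.2,50.0,0],"delta_rot":[0,0,-1.26]}
    - {"hand":1,"xyz":[34.2,50.0,0],"delta_rot":[0,0,-1.26]}
    - {"hand":1,"xyz":[34.2,50.0,0],"delta_rot":[0,0,-1.26]}
    - {"hand":1,"xyz":[34.2,50.0,0],"delta_rot":[0,0,-1.26]}

```text
clock: 2.9
position: [494.8, -207.6, 253.8]
ee_rot: [0.009, 1.0, -0.0, 0.0]
contact_force: [0.4, -1.1, -1.6]
gripper_width: 85.4
```

```bash
cat > a.py <<'E'
import sys
from h import *
s=st(); print(s['clock'],s['position'].round(1),s['gripper_width'].round(1),'F',s['contact_force'].round(1),'T',s['wrist_torque'].round(2)); print(R.from_quat(s['ee_rot']).as_matrix().round(3)); print('j',s['joints'].round(2))
a=list(map(float,sys.argv[1:]))
if a: print('to',to_tool(a,s).round(2))
E
python3 a.py 560 -127 253
```

```text
Traceback (most recent call last):
  File "a.py", line 3, in <module>
    s=st(); print(s['clock'],s['position'].round(1),s['gripper_width'].round(1),'F',s['contact_force'].round(1),'T',s['wrist_torque'].round(2)); print(R.from_quat(s['ee_rot']).as_matrix().round(3)); print('j',s['joints'].round(2))
                                                    ^^^^^^^^^^^^^^^^^^^^^^^^
AttributeError: 'float' object has no attribute 'round'
```

Emit:
apply_moves:
  steps:
    - {"hand":1,"xyz":[-3.2,4.1,0],"delta_rot":[0,0,0]}
    - {"hand":1,"xyz":[-6.4,8.2,0],"delta_rot":[0,0,0]}
    - {"hand":1,"xyz":[-6.4,8.2,0],"delta_rot":[0,0,0]}
    - {"hand":1,"xyz":[-6.4,8.2,0],"delta_rot":[0,0,0]}

```text
clock: 3.23
position: [562.0, -125.4, 252.9]
ee_rot: [0.007, 1.0, 0.0, 0.0]
contact_force: [0.1, -1.3, 0.3]
gripper_width: 85.3
```

```bash
sed -i "s/s\['gripper_width'\].round(1)/round(float(s['gripper_width']),1)/" a.py
python3 a.py 560 -127 202; python3 - <<'E'
from h import *
for n in ['scene','top']: p=show(n,n+'2.png'); find(p,['cone_grey','cone_blue'])
E
```

```text
3.2333 [ 562.  -125.4  252.9] 85.3 F [ 0.1 -1.3  0.3] T [-0.01 -0.    0.01]
[[-1.     0.014  0.001]
 [ 0.014  1.     0.   ]
 [-0.001  0.    -1.   ]]
j [ 0.06  0.3  -0.12 -0.   -1.15 -0.08]
to [ 0.2  -0.16  5.09]
cone_grey [([562.0, -128.0, 93.0], 0.73)]
cone_blue [([554.0, -24.0, 92.0], 0.73)]
cone_grey [([559.0, -127.0, 93.0], 0.86)]
cone_blue [([551.0, -24.0, 95.0], 0.55)]
```

View pics/scene2.png

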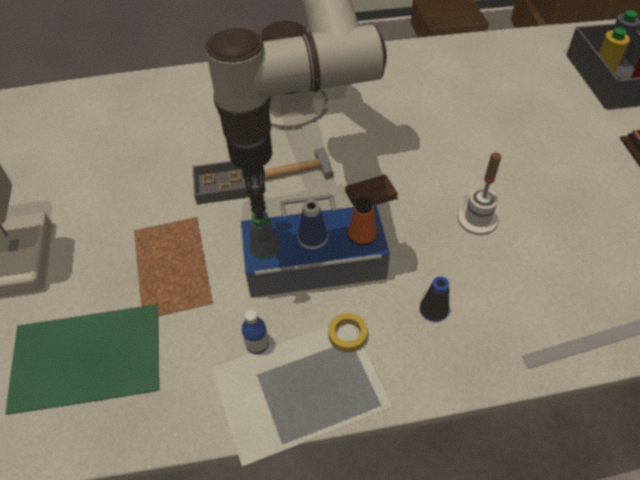

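Emit:
apply_moves:
  steps:
    - {"hand":1,"xyz":[0.1,-0.2,2.5],"delta_rot":[0,0,0]}
    - {"hand":1,"xyz":[0.1,-0.2,5.1],"delta_rot":[0,0,0]}
    - {"hand":1,"xyz":[0.1,-0.2,5.1],"delta_rot":[0,0,0]}
    - {"hand":0,"xyz":[0.1,-0.2,5.1],"delta_rot":[0,0,0]}
    - {"hand":0,"xyz":[0.1,-0.2,5.1],"delta_rot":[0,0,0]}
    - {"hand":0,"xyz":[0.1,-0.2,5.1],"delta_rot":[0,0,0]}
    - {"hand":0,"xyz":[0.1,-0.2,5.1],"delta_rot":[0,0,0]}
    - {"hand":0,"xyz":[0.1,-0.2,5.1],"delta_rot":[0,0,0]}
    - {"hand":0,"xyz":[0.1,-0.2,5.1],"delta_rot":[0,0,0]}
    - {"hand":0,"xyz":[0.1,-0.2,5.1],"delta_rot":[0,0,0]}

```text
clock: 4.37
position: [559.4, -130.8, 204.1]
ee_rot: [0.009, 1.0, -0.0, 0.002]
contact_force: [0.2, 0.0, 4.9]
gripper_width: 28.9
```

```bash
cat > look.py <<'E'
import sys
from h import *
n,name,x,y,z=sys.argv[1],sys.argv[2],*map(float,sys.argv[3:6])
r=float(sys.argv[6]) if len(sys.argv)>6 else 70
p=get_image(n); u=proj(p,[x,y,z])[0]; f=p['frame']
u0=int(np.clip(u[0]-r,0,639-2*r)); v0=int(np.clip(u[1]-r*.75,0,479-1.5*r))
c=f[v0:v0+int(1.5*r),u0:u0+int(2*r)]; k=640/(2*r)
cv2.imwrite('pics/'+name,cv2.resize(c,None,fx=k,fy=k,interpolation=cv2.INTER_CUBIC)); print('crop',u0,v0,'scale',k)
find(p,sys.argv[7:])
E
python3 a.py; python3 look.py scene s3.png 560 -130 180 70 cone_grey;python3 look.py top t3.png 560 -130 180 70 cone_grey
```

```text
4.3667 [ 559.4 -130.8  204.1] 28.9 F [0.2 0.  4.9] T [ 0.03  0.03 -0.01]
[[-1.     0.018  0.003]
 [ 0.018  1.    -0.001]
 [-0.003 -0.001 -1.   ]]
j [ 0.05  0.34 -0.19  0.   -1.04 -0.07]
crop 187 167 scale 4.571428571428571
cone_grey [([560.0, -130.0, 93.0], 0.87), ([744.0, 13.0, -2.0], 0.67)]
crop 313 178 scale 4.571428571428571
cone_grey [([558.0, -127.0, 93.0], 0.68), ([502.0, 377.0, 17.0], 0.54)]
```

View pics/s3.png

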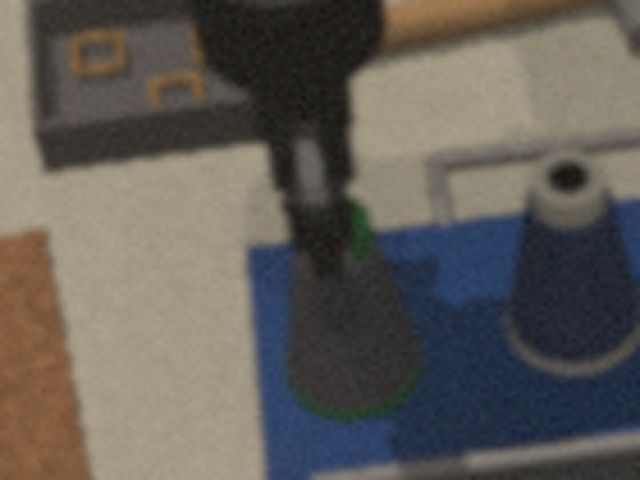

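View pics/t3.png

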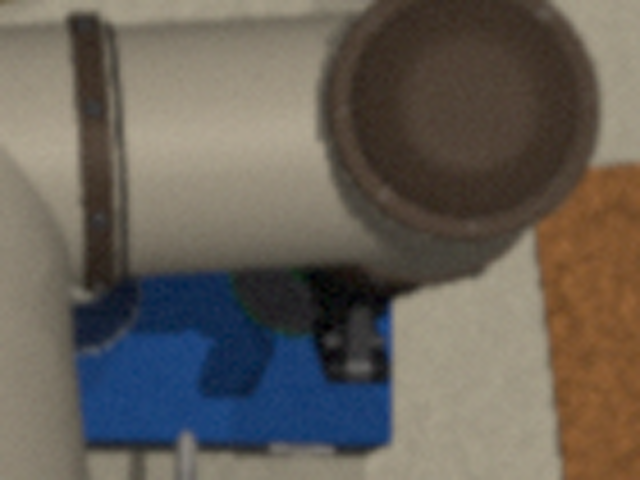

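```bash
python3 - <<'E'
from h import *
p=get_image('scene')
for y in (-130,-120,-110):
    print(y,((proj(p,[[560,y,93],[560,y,193],[591,y,93]])-[187,167])*4.571).round(0).tolist())
m=nets.outline_of(p,'cone_grey')[0]['pixels']; ys,xs=np.where(m); 
for v in range(ys.min(),ys.max()+1,4):
    q=xs[ys==v]; print(v,(q.min()-187)*4.57,(q.max()-187)*4.57)
p=get_image('top')
print(proj(p,[[560,-120,93],[560,-130,93]]).round(1))
E
```

```text
-130 [[343.0, 365.0], [321.0, 224.0], [351.0, 419.0]]
-120 [[365.0, 361.0], [344.0, 220.0], [373.0, 415.0]]
-110 [[387.0, 358.0], [367.0, 217.0], [395.0, 412.0]]
211 351.89000000000004 356.46000000000004
215 347.32000000000005 365.6
219 351.89000000000004 374.74
223 351.89000000000004 379.31
227 287.91 388.45000000000005
231 287.91 393.02000000000004
235 287.91 402.16
239 287.91 411.3
243 283.34000000000003 415.87
247 283.34000000000003 415.87
251 287.91 411.3
255 301.62 397.59000000000003
[[373.8 236.7]
 [378.5 236.6]]
```

Emit:
apply_moves:
  steps:
    - {"hand":0,"xyz":[0,0,-1],"delta_rot":[0,0,0]}
    - {"hand":0,"xyz":[0,0,-2.5],"delta_rot":[0,0,0]}
    - {"hand":0,"xyz":[0,0,-4],"delta_rot":[0,0,0]}
    - {"hand":0,"xyz":[0,0,-5],"delta_rot":[0,0,0]}
    - {"hand":0,"xyz":[0,0,-5],"delta_rot":[0,0,0]}
    - {"hand":0,"xyz":[0,0,-5],"delta_rot":[0,0,0]}

```text
clock: 5.22
position: [558.2, -130.5, 252.3]
ee_rot: [0.01, 1.0, 0.0, 0.0]
contact_force: [-0.5, 0.3, -1.1]
gripper_width: 28.8
```

```bash
python3 a.py; python3 look.py scene s4.png 560 -130 180 90 cone_grey
```

```text
5.2167 [ 558.2 -130.5  252.3] 28.8 F [-0.5  0.3 -1.1] T [ 0.04  0.02 -0.03]
[[-1.     0.019  0.   ]
 [ 0.019  1.     0.001]
 [-0.     0.001 -1.   ]]
j [ 0.05  0.3  -0.12 -0.   -1.15 -0.07]
crop 167 152 scale 3.5555555555555554
cone_grey [([561.0, -127.0, 141.0], 0.58)]
```

View pics/s4.png

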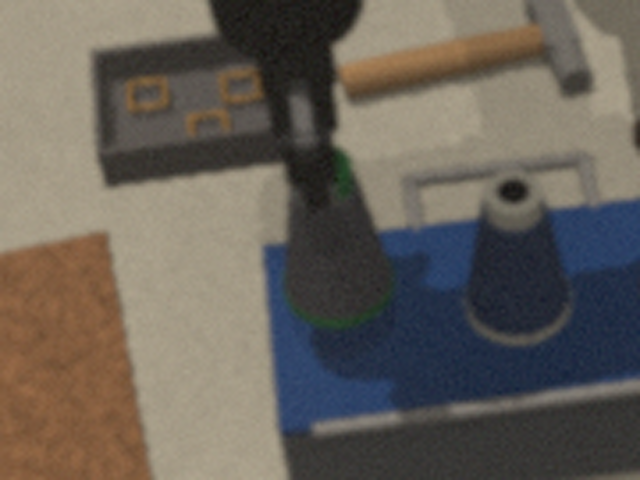

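Emit:
apply_moves:
  steps:
    - {"hand":0,"xyz":[-0.2,-2,0],"delta_rot":[0,0,0]}
    - {"hand":0,"xyz":[-0.6,-5.2,0],"delta_rot":[0,0,0]}
    - {"hand":0,"xyz":[-1.1,-8.5,0],"delta_rot":[0,0,0]}
    - {"hand":0,"xyz":[-1.5,-12,0],"delta_rot":[0,0,0]}
    - {"hand":0,"xyz":[-2,-15.5,0],"delta_rot":[0,0,0]}
    - {"hand":0,"xyz":[-2.4,-18.7,0],"delta_rot":[0,0,0]}
    - {"hand":0,"xyz":[-2.6,-20.7,0],"delta_rot":[0,0,0]}
    - {"hand":0,"xyz":[-2.6,-20.7,4],"delta_rot":[0,0,0]}
    - {"hand":0,"xyz":[-2.6,-20.7,8],"delta_rot":[0,0,0]}
    - {"hand":0,"xyz":[-2.6,-20.7,11],"delta_rot":[0,0,0]}
    - {"hand":0,"xyz":[-2.6,-20.7,11],"delta_rot":[0,0,0]}
    - {"hand":0,"xyz":[-2.6,-20.7,11],"delta_rot":[0,0,0]}

```text
clock: 6.32
position: [579.2, -338.0, 139.8]
ee_rot: [0.009, 1.0, 0.001, -0.003]
contact_force: [0.5, -1.2, 0.7]
gripper_width: 28.9
```

```bash
python3 a.py; python3 look.py scene s5.png 560 -330 80 90 cone_grey mat
```

```text
6.3167 [ 579.2 -338.   139.8] 28.9 F [ 0.5 -1.2  0.7] T [-0.05 -0.05  0.03]
[[-1.     0.019 -0.006]
 [ 0.019  1.     0.001]
 [ 0.006  0.001 -1.   ]]
j [-0.29  0.55 -0.01  0.   -1.01  0.27]
crop 77 197 scale 3.5555555555555554
cone_grey [([583.0, -333.0, 34.0], 0.87)]
mat [([499.0, -340.0, 3.0], 0.81), ([552.0, -21.0, 1.0], 0.55)]
```

View pics/s5.png

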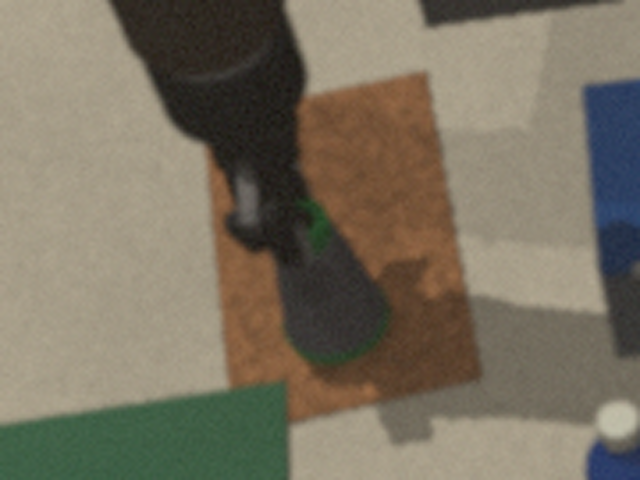

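Emit:
apply_moves:
  steps:
    - {"hand":0,"xyz":[0,0,1],"delta_rot":[0,0,0]}
    - {"hand":0,"xyz":[0,0,2],"delta_rot":[0,0,0]}
    - {"hand":0,"xyz":[0,0,2.5],"delta_rot":[0,0,0]}
    - {"hand":0,"xyz":[0,0,2.5],"delta_rot":[0,0,0]}
    - {"hand":0,"xyz":[0,0,2.5],"delta_rot":[0,0,0]}

```text
clock: 6.88
position: [580.2, -338.1, 116.8]
ee_rot: [0.009, 1.0, 0.0, -0.001]
contact_force: [0.4, -0.7, -0.8]
gripper_width: 29.1
```

Emit:
apply_moves:
  steps:
    - {"hand":0,"xyz":[0,0,0.2],"delta_rot":[0,0,0]}
    - {"hand":0,"xyz":[0,0,0.3],"delta_rot":[0,0,0]}
    - {"hand":0,"xyz":[0,0,0.3],"delta_rot":[0,0,0]}

```text
clock: 7.13
position: [581.0, -338.5, 115.2]
ee_rot: [0.009, 1.0, -0.0, 0.001]
contact_force: [-0.6, 0.2, 1.1]
gripper_width: 29.3
```

Emit:
apply_moves:
  steps:
    - {"hand":0,"xyz":[0,0,0.2],"delta_rot":[0,0,0]}
    - {"hand":0,"xyz":[0,0,0.2],"delta_rot":[0,0,0]}
    - {"hand":0.5,"xyz":[0,0,0.2],"delta_rot":[0,0,0]}
    - {"hand":1,"xyz":[0,0,0.2],"delta_rot":[0,0,0]}
    - {"hand":1,"xyz":[0,0,0.2],"delta_rot":[0,0,0]}
    - {"hand":1,"xyz":[0,0,0.2],"delta_rot":[0,0,0]}
    - {"hand":1,"xyz":[0,0,0.2],"delta_rot":[0,0,0]}
    - {"hand":1,"xyz":[0,0,-3],"delta_rot":[0,0,0]}
    - {"hand":1,"xyz":[0,0,-7],"delta_rot":[0,0,0]}
    - {"hand":1,"xyz":[0,0,-11],"delta_rot":[0,0,0]}
    - {"hand":1,"xyz":[0,0,-14],"delta_rot":[0,0,0]}
    - {"hand":1,"xyz":[0,0,-14],"delta_rot":[0,0,0]}

```text
clock: 8.13
position: [583.2, -339.9, 263.3]
ee_rot: [0.009, 1.0, -0.004, 0.007]
contact_force: [0.7, -0.9, 0.9]
gripper_width: 85.5
```

```bash
python3 - <<'E'
from h import *
for n in ['scene','top']:
  p=show(n,n+'6.png'); find(p,['cone_grey','cone_blue','cone_orange','stand','lid_bar'])
E
python3 a.py 552.5 -25 253
```

```text
cone_grey [([583.0, -334.0, 5.0], 0.87)]
cone_blue [([552.0, -23.0, 93.0], 0.87)]
cone_orange [([563.0, 79.0, 90.0], 0.87)]
stand [([501.0, 376.0, 2.0], 0.87)]
lid_bar [([444.0, -23.0, 86.0], 0.75)]
cone_grey [([583.0, -333.0, 4.0], 0.82)]
cone_blue [([554.0, -25.0, 92.0], 0.93)]
cone_orange [([564.0, 79.0, 92.0], 0.81)]
stand [([503.0, 380.0, 0.0], 0.82), ([738.0, -172.0, 1.0], 0.7)]
lid_bar [([448.0, -18.0, 92.0], 0.59)]
8.7333 [ 580.4 -338.2  253.8] 85.1 F [-0.3  0.4  0.4] T [-0.01  0.02  0.01]
[[-1.     0.019 -0.001]
 [ 0.019  1.     0.   ]
 [ 0.001  0.    -1.   ]]
j [-0.29  0.47  0.14  0.   -1.24  0.27]
to [ 3.38 31.26  0.09]
```

View pics/scene6.png

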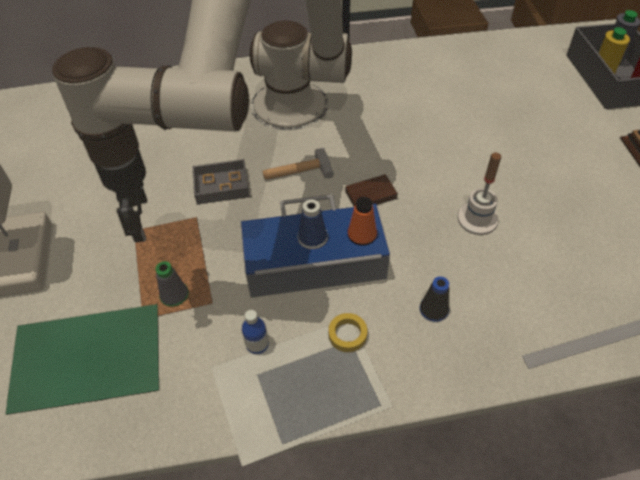

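Emit:
apply_moves:
  steps:
    - {"hand":1,"xyz":[0.4,4,0],"delta_rot":[0,0,0]}
    - {"hand":1,"xyz":[0.8,8,0],"delta_rot":[0,0,0]}
    - {"hand":1,"xyz":[1.3,12,0],"delta_rot":[0,0,0]}
    - {"hand":1,"xyz":[1.7,16,0],"delta_rot":[0,0,0]}
    - {"hand":1,"xyz":[2.1,20,0],"delta_rot":[0,0,0]}
    - {"hand":1,"xyz":[2.5,24,0],"delta_rot":[0,0,0]}
    - {"hand":1,"xyz":[3,28,0],"delta_rot":[0,0,0]}
    - {"hand":1,"xyz":[3.3,31.3,0],"delta_rot":[0,0,0]}
    - {"hand":1,"xyz":[3.3,31.3,0],"delta_rot":[0,0,0]}
    - {"hand":1,"xyz":[3.3,31.3,0],"delta_rot":[0,0,0]}
    - {"hand":1,"xyz":[3.3,31.3,0],"delta_rot":[0,0,0]}

```text
clock: 9.65
position: [553.4, -24.5, 254.4]
ee_rot: [0.009, 1.0, -0.0, 0.0]
contact_force: [-0.3, 0.4, 0.3]
gripper_width: 85.5
```

```bash
python3 look.py scene s7.png 555 -25 180 90 cone_blue;python3 a.py 553 -24.5 202; 
```

```text
crop 220 143 scale 3.5555555555555554
cone_blue [([554.0, -21.0, 93.0], 0.74), ([552.0, -16.0, -3.0], 0.4)]
9.75 [553.5 -25.5 254.2] 85.5 F [-0.1  0.5 -0.8] T [-0.02  0.04  0.01]
[[-1.    0.02 -0.  ]
 [ 0.02  1.   -0.  ]
 [ 0.   -0.   -1.  ]]
j [ 0.25  0.26 -0.17  0.   -1.14 -0.27]
to [0.05 0.1  5.22]
```

View pics/s7.png

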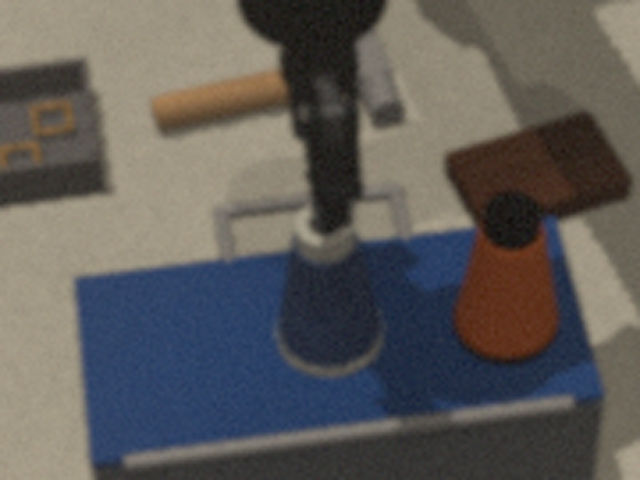

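Emit:
apply_moves:
  steps:
    - {"hand":1,"xyz":[0,0.2,2.5],"delta_rot":[0,0,0]}
    - {"hand":1,"xyz":[0,0.2,5.1],"delta_rot":[0,0,0]}
    - {"hand":1,"xyz":[0,0.2,5.1],"delta_rot":[0,0,0]}
    - {"hand":0,"xyz":[0,0.2,5.1],"delta_rot":[0,0,0]}
    - {"hand":0,"xyz":[0,0.2,5.1],"delta_rot":[0,0,0]}
    - {"hand":0,"xyz":[0,0.2,5.1],"delta_rot":[0,0,0]}
    - {"hand":0,"xyz":[0,0.2,5.1],"delta_rot":[0,0,0]}
    - {"hand":0,"xyz":[0,0.2,5.1],"delta_rot":[0,0,0]}
    - {"hand":0,"xyz":[0,0.2,5.1],"delta_rot":[0,0,0]}
    - {"hand":0,"xyz":[0,0.2,4],"delta_rot":[0,0,0]}
    - {"hand":0,"xyz":[0,0.2,2],"delta_rot":[0,0,0]}
    - {"hand":0,"xyz":[0,0.2,0],"delta_rot":[0,0,0]}

```text
clock: 10.75
position: [552.7, -22.5, 254.0]
ee_rot: [0.01, 1.0, -0.0, -0.001]
contact_force: [0.6, 0.3, -2.2]
gripper_width: 29.2
```

```bash
python3 look.py scene s8.png 555 -25 180 90 cone_blue;python3 look.py scene s8.png 555 -25 180 90 cone_blue;python3 a.py 501 -340 252; 
```

```text
crop 220 143 scale 3.5555555555555554
cone_blue [([552.0, -24.0, 142.0], 0.89)]
crop 220 143 scale 3.5555555555555554
cone_blue [([554.0, -24.0, 145.0], 0.69)]
10.95 [553.1 -22.3 254. ] 28.9 F [-1.   0.1 -1.5] T [-0.02  0.03 -0.03]
[[-1.     0.019  0.   ]
 [ 0.019  1.     0.001]
 [-0.     0.001 -1.   ]]
j [ 0.25  0.26 -0.17 -0.   -1.14 -0.27]
to [  4.6  -31.86   0.17]
```

View pics/s8.png

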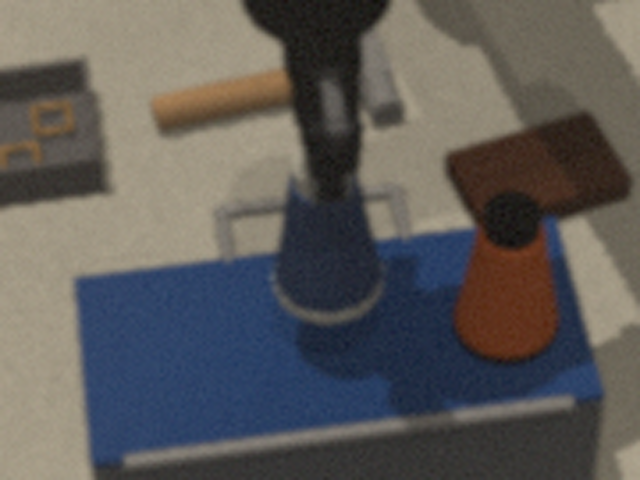

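Emit:
apply_moves:
  steps:
    - {"hand":0,"xyz":[0.3,-2,0],"delta_rot":[0,0,0]}
    - {"hand":0,"xyz":[0.8,-5.5,0],"delta_rot":[0,0,0]}
    - {"hand":0,"xyz":[1.4,-9.5,0],"delta_rot":[0,0,0]}
    - {"hand":0,"xyz":[2,-13.5,0],"delta_rot":[0,0,0]}
    - {"hand":0,"xyz":[2.6,-17.5,0],"delta_rot":[0,0,0]}
    - {"hand":0,"xyz":[3.1,-21.5,0],"delta_rot":[0,0,0]}
    - {"hand":0,"xyz":[3.7,-25.5,0],"delta_rot":[0,0,0]}
    - {"hand":0,"xyz":[4.2,-29,0],"delta_rot":[0,0,0]}
    - {"hand":0,"xyz":[4.6,-31.7,0],"delta_rot":[0,0,0]}
    - {"hand":0,"xyz":[4.6,-31.7,4],"delta_rot":[0,0,0]}
    - {"hand":0,"xyz":[4.6,-31.7,8],"delta_rot":[0,0,0]}
    - {"hand":0,"xyz":[4.6,-31.7,11],"delta_rot":[0,0,0]}

```text
clock: 11.95
position: [498.8, -338.3, 139.7]
ee_rot: [0.011, 1.0, 0.002, -0.002]
contact_force: [0.7, -0.1, -0.5]
gripper_width: 29.0
```

```bash
python3 look.py scene s9.png 500 -340 80 90 cone_blue cone_grey;python3 a.py 501 -338 115; 
```

```text
crop 71 175 scale 3.5555555555555554
cone_blue [([496.0, -335.0, 28.0], 0.63)]
cone_grey [([582.0, -333.0, 6.0], 0.58)]
12.1 [ 499.2 -338.   140.7] 29.1 F [ 0.7 -1.   0.3] T [-0.01 -0.1   0.03]
[[-1.     0.019 -0.008]
 [ 0.019  1.     0.003]
 [ 0.008  0.003 -1.   ]]
j [-0.33  0.45 -0.19 -0.   -0.94  0.31]
to [-0.2  -0.01  2.57]
```

View pics/s9.png

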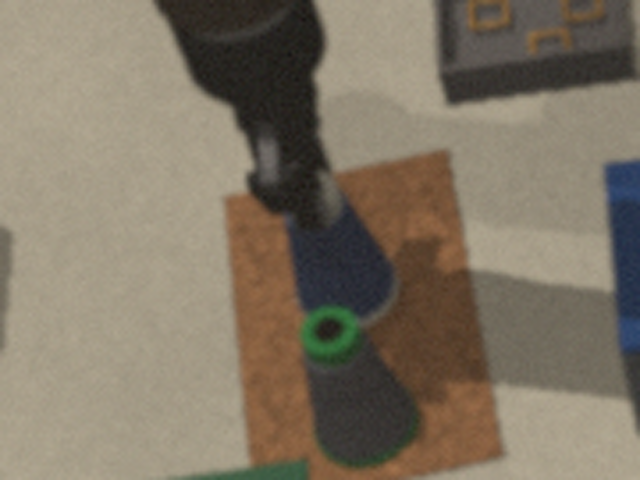

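Emit:
apply_moves:
  steps:
    - {"hand":0,"xyz":[0,0,1],"delta_rot":[0,0,0]}
    - {"hand":0,"xyz":[0,0,2],"delta_rot":[0,0,0]}
    - {"hand":0,"xyz":[0,0,2.5],"delta_rot":[0,0,0]}
    - {"hand":0,"xyz":[0,0,2.7],"delta_rot":[0,0,0]}
    - {"hand":0,"xyz":[0,0,2.7],"delta_rot":[0,0,0]}
    - {"hand":0,"xyz":[0,0,2.7],"delta_rot":[0,0,0]}

```text
clock: 12.6
position: [501.8, -338.7, 117.9]
ee_rot: [0.009, 1.0, -0.0, 0.001]
contact_force: [0.0, 0.4, -0.3]
gripper_width: 28.9
```

Emit:
apply_moves:
  steps:
    - {"hand":0,"xyz":[0,0,0.2],"delta_rot":[0,0,0]}
    - {"hand":0,"xyz":[0,0,0.3],"delta_rot":[0,0,0]}
    - {"hand":0,"xyz":[0,0,0.4],"delta_rot":[0,0,0]}
    - {"hand":0,"xyz":[0,0,0.4],"delta_rot":[0,0,0]}

```text
clock: 12.93
position: [502.0, -339.4, 116.0]
ee_rot: [0.009, 1.0, -0.001, 0.001]
contact_force: [-1.3, 0.9, 9.5]
gripper_width: 29.0
```

Contact. Release and retreat.

Emit:
apply_moves:
  steps:
    - {"hand":0.5,"xyz":[0,0,-0.1],"delta_rot":[0,0,0]}
    - {"hand":1,"xyz":[0,0,-0.1],"delta_rot":[0,0,0]}
    - {"hand":1,"xyz":[0,0,-0.1],"delta_rot":[0,0,0]}
    - {"hand":1,"xyz":[0,0,-0.1],"delta_rot":[0,0,0]}
    - {"hand":1,"xyz":[0,0,-0.1],"delta_rot":[0,0,0]}
    - {"hand":1,"xyz":[0,0,-3],"delta_rot":[0,0,0]}
    - {"hand":1,"xyz":[0,0,-7],"delta_rot":[0,0,0]}
    - {"hand":1,"xyz":[0,0,-11],"delta_rot":[0,0,0]}
    - {"hand":1,"xyz":[0,0,-14],"delta_rot":[0,0,0]}
    - {"hand":1,"xyz":[0,0,-14],"delta_rot":[0,0,0]}

```text
clock: 13.77
position: [504.4, -340.5, 261.5]
ee_rot: [0.009, 1.0, -0.004, 0.007]
contact_force: [0.4, -0.3, 1.0]
gripper_width: 85.4
```

```bash
python3 - <<'E'
from h import *
for n in ['scene','top']:
  p=show(n,n+'10.png'); find(p,['cone_grey','cone_blue','cone_orange','stand','lid_bar'])
E
python3 a.py 563 78 253
```

```text
cone_grey [([501.0, 379.0, 6.0], 0.72), ([584.0, -334.0, 5.0], 0.67)]
cone_blue [([502.0, -340.0, 3.0], 0.57)]
cone_orange [([567.0, 80.0, 92.0], 0.93)]
stand [([499.0, 378.0, 4.0], 0.69)]
lid_bar [([446.0, -24.0, 86.0], 0.84)]
cone_grey []
cone_blue [([500.0, -340.0, 2.0], 0.54)]
cone_orange [([566.0, 78.0, 93.0], 0.92)]
stand [([502.0, 381.0, 1.0], 0.76)]
lid_bar [([444.0, -19.0, 90.0], 0.95)]
14.3667 [ 501.3 -338.6  252.8] 85.7 F [-0.3 -0.3  0.8] T [-0.01 -0.01  0.02]
[[-1.     0.019 -0.001]
 [ 0.019  1.     0.   ]
 [ 0.001  0.    -1.   ]]
j [-0.33  0.35 -0.04  0.   -1.18  0.31]
to [-5.370e+00  4.177e+01 -2.000e-02]
```

View pics/scene10.png

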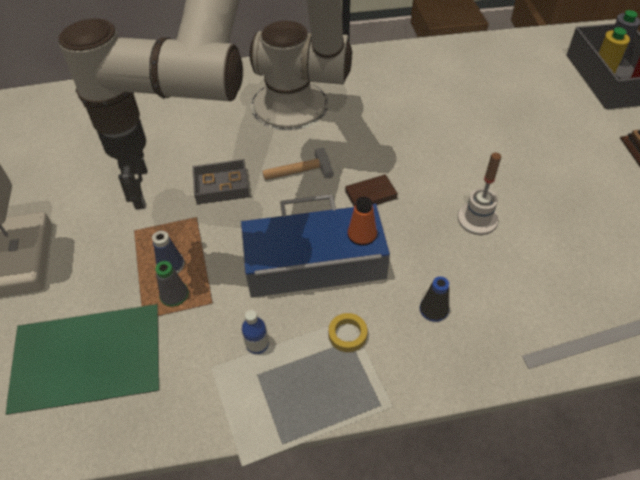

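Two cones stand upright on the mat. Now orange at about (564.5, 79).

Emit:
apply_moves:
  steps:
    - {"hand":1,"xyz":[-0.5,4,0],"delta_rot":[0,0,0]}
    - {"hand":1,"xyz":[-1,8,0],"delta_rot":[0,0,0]}
    - {"hand":1,"xyz":[-1.5,12,0],"delta_rot":[0,0,0]}
    - {"hand":1,"xyz":[-2,16,0],"delta_rot":[0,0,0]}
    - {"hand":1,"xyz":[-2.5,20,0],"delta_rot":[0,0,0]}
    - {"hand":1,"xyz":[-3,24,0],"delta_rot":[0,0,0]}
    - {"hand":1,"xyz":[-3.6,28,0],"delta_rot":[0,0,0]}
    - {"hand":1,"xyz":[-4.2,32,0],"delta_rot":[0,0,0]}
    - {"hand":1,"xyz":[-4.8,36,0],"delta_rot":[0,0,0]}
    - {"hand":1,"xyz":[-5.3,40,0],"delta_rot":[0,0,0]}
    - {"hand":1,"xyz":[-5.5,41.9,0],"delta_rot":[0,0,0]}
    - {"hand":1,"xyz":[-5.5,41.9,0],"delta_rot":[0,0,0]}

```text
clock: 15.37
position: [564.9, 83.1, 253.0]
ee_rot: [0.007, 1.0, 0.0, 0.0]
contact_force: [0.3, 0.4, 0.3]
gripper_width: 85.5
```

```bash
for i in 1 2; do python3 look.py scene s11.png 565 79 180 90 cone_orange; done; python3 look.py top t11.png 565 79 180 90 cone_orange;python3 a.py 564.5 79 202; 
```

```text
crop 272 139 scale 3.5555555555555554
cone_orange [([566.0, 80.0, 90.0], 0.57)]
crop 272 139 scale 3.5555555555555554
cone_orange [([564.0, 78.0, 90.0], 0.88)]
crop 186 162 scale 3.5555555555555554
cone_orange [([566.0, 76.0, 96.0], 0.66)]
15.6667 [564.2  78.  253.4] 85.5 F [-0.2 -0.2 -0.6] T [-0.05  0.02 -0.01]
[[-1.     0.021 -0.   ]
 [ 0.021  1.    -0.   ]
 [ 0.    -0.    -1.   ]]
j [ 0.42  0.29 -0.13  0.   -1.15 -0.44]
to [-0.03  0.1   5.14]
```

View pics/s11.png

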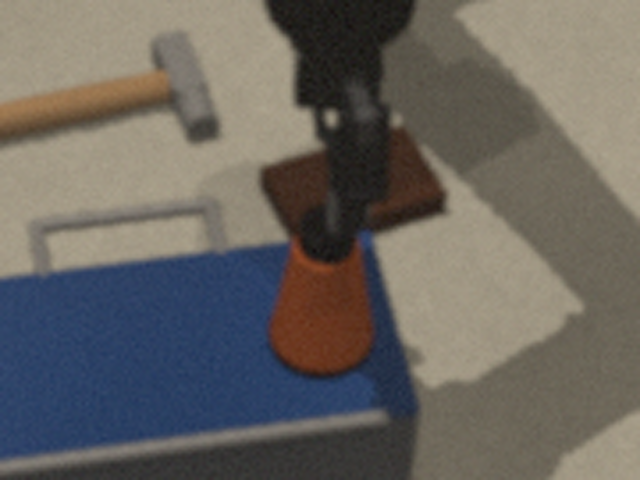

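Emit:
apply_moves:
  steps:
    - {"hand":1,"xyz":[0,0,2.5],"delta_rot":[0,0,0]}
    - {"hand":1,"xyz":[0,0,5.1],"delta_rot":[0,0,0]}
    - {"hand":1,"xyz":[0,0,5.1],"delta_rot":[0,0,0]}
    - {"hand":0,"xyz":[0,0,5.1],"delta_rot":[0,0,0]}
    - {"hand":0,"xyz":[0,0,5.1],"delta_rot":[0,0,0]}
    - {"hand":0,"xyz":[0,0,5.1],"delta_rot":[0,0,0]}
    - {"hand":0,"xyz":[0,0,5.1],"delta_rot":[0,0,0]}
    - {"hand":0,"xyz":[0,0,5.1],"delta_rot":[0,0,0]}
    - {"hand":0,"xyz":[0,0,5.1],"delta_rot":[0,0,0]}
    - {"hand":0,"xyz":[0,0,4],"delta_rot":[0,0,0]}
    - {"hand":0,"xyz":[0,0,2],"delta_rot":[0,0,0]}
    - {"hand":0,"xyz":[0,0,0],"delta_rot":[0,0,0]}

```text
clock: 16.67
position: [563.7, 79.1, 253.0]
ee_rot: [0.01, 1.0, -0.0, -0.001]
contact_force: [0.8, 0.0, -1.5]
gripper_width: 29.2
```

```bash
for i in 1 2; do python3 look.py scene s12.png 565 79 180 90 cone_orange; done; python3 look.py top t12.png 421 -346 0 90 cone_blue cone_grey mat;python3 a.py 421 -346.5 253; 
```

```text
crop 272 139 scale 3.5555555555555554
cone_orange [([566.0, 81.0, 141.0], 0.92)]
crop 272 139 scale 3.5555555555555554
cone_orange [([568.0, 80.0, 144.0], 0.74)]
crop 380 234 scale 3.5555555555555554
cone_blue [([501.0, -340.0, 0.0], 0.79)]
cone_grey [([582.0, -333.0, 6.0], 0.74)]
mat [([502.0, -337.0, -0.0], 0.68)]
17.0667 [563.7  79.1 251.9] 29.3 F [-0.2 -0.3 -1.2] T [ 0.01 -0.01  0.01]
[[-1.     0.019 -0.003]
 [ 0.019  1.    -0.001]
 [ 0.003 -0.001 -1.   ]]
j [ 0.42  0.29 -0.13 -0.   -1.15 -0.44]
to [ 1.345e+01 -4.282e+01 -4.000e-02]
```

View pics/s12.png

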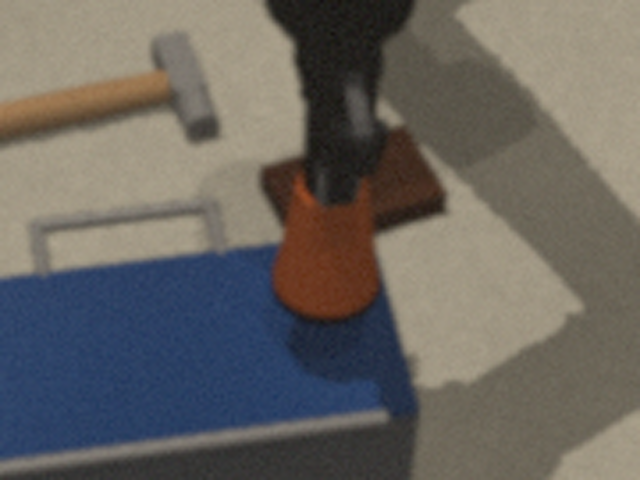

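Emit:
apply_moves:
  steps:
    - {"hand":0,"xyz":[0.6,-2,0],"delta_rot":[0,0,0]}
    - {"hand":0,"xyz":[1.7,-5.5,0],"delta_rot":[0,0,0]}
    - {"hand":0,"xyz":[2.9,-9.3,0],"delta_rot":[0,0,0]}
    - {"hand":0,"xyz":[4.1,-13.1,0],"delta_rot":[0,0,0]}
    - {"hand":0,"xyz":[5.3,-17,0],"delta_rot":[0,0,0]}
    - {"hand":0,"xyz":[6.5,-20.8,0],"delta_rot":[0,0,0]}
    - {"hand":0,"xyz":[7.7,-24.6,0],"delta_rot":[0,0,0]}
    - {"hand":0,"xyz":[8.9,-28.4,0],"delta_rot":[0,0,0]}
    - {"hand":0,"xyz":[10.1,-32.2,0],"delta_rot":[0,0,0]}
    - {"hand":0,"xyz":[11.3,-36,0],"delta_rot":[0,0,0]}
    - {"hand":0,"xyz":[12.5,-40,0],"delta_rot":[0,0,0]}
    - {"hand":0,"xyz":[13.4,-42.9,0],"delta_rot":[0,0,0]}

```text
clock: 18.07
position: [420.7, -349.5, 252.5]
ee_rot: [0.01, 1.0, 0.0, -0.001]
contact_force: [0.5, -0.1, -1.2]
gripper_width: 29.1
```

Emit:
apply_moves:
  steps:
    - {"hand":0,"xyz":[0,0,3],"delta_rot":[0,0,0]}
    - {"hand":0,"xyz":[0,0,6],"delta_rot":[0,0,0]}
    - {"hand":0,"xyz":[0,0,9],"delta_rot":[0,0,0]}
    - {"hand":0,"xyz":[0,0,11],"delta_rot":[0,0,0]}
    - {"hand":0,"xyz":[0,0,12],"delta_rot":[0,0,0]}
    - {"hand":0,"xyz":[0,0,12],"delta_rot":[0,0,0]}

```text
clock: 18.57
position: [420.6, -346.4, 130.4]
ee_rot: [0.01, 1.0, 0.001, -0.003]
contact_force: [-0.6, 0.1, -0.9]
gripper_width: 29.2
```

```bash
for i in 1 2; do python3 look.py scene s13.png 450 -340 60 90 cone_orange cone_blue cone_grey; done; python3 a.py 421 -346.5 115; 
```

```text
crop 73 163 scale 3.5555555555555554
cone_orange [([422.0, -346.0, 19.0], 0.73)]
cone_blue [([503.0, -342.0, 2.0], 0.7), ([380.0, 154.0, -3.0], 0.64)]
cone_grey [([581.0, -335.0, 7.0], 0.95), ([503.0, 382.0, 10.0], 0.75), ([500.0, -342.0, 2.0], 0.69)]
crop 73 163 scale 3.5555555555555554
cone_orange [([420.0, -346.0, 22.0], 0.68)]
cone_blue [([504.0, -342.0, 2.0], 0.6)]
cone_grey [([581.0, -334.0, 6.0], 0.89)]
18.9667 [ 422.8 -347.3  134.5] 29.5 F [ 0.5  0.4 -0.9] T [ 0.03 -0.01  0.04]
[[-1.     0.019  0.002]
 [ 0.019  1.    -0.001]
 [-0.002 -0.001 -1.   ]]
j [-0.39  0.37 -0.35  0.   -0.85  0.37]
to [0.18 0.08 1.95]
```

View pics/s13.png

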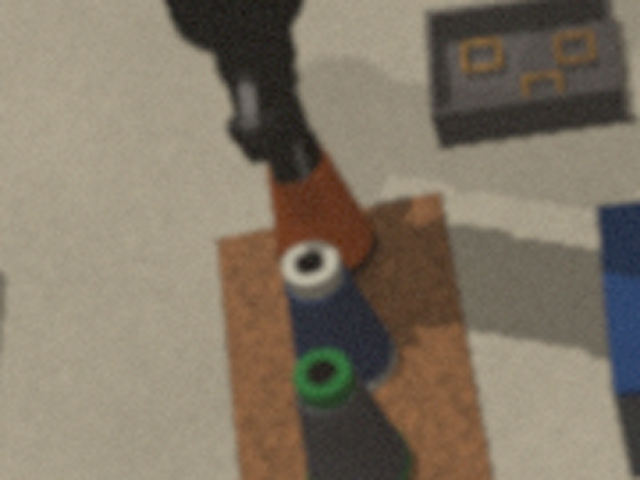

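Emit:
apply_moves:
  steps:
    - {"hand":0,"xyz":[0,0,1],"delta_rot":[0,0,0]}
    - {"hand":0,"xyz":[0,0,1.6],"delta_rot":[0,0,0]}
    - {"hand":0,"xyz":[0,0,1.8],"delta_rot":[0,0,0]}
    - {"hand":0,"xyz":[0,0,1.8],"delta_rot":[0,0,0]}
    - {"hand":0,"xyz":[0,0,1.8],"delta_rot":[0,0,0]}

```text
clock: 19.38
position: [421.8, -347.1, 115.3]
ee_rot: [0.009, 1.0, 0.0, -0.001]
contact_force: [-1.8, 0.2, 3.1]
gripper_width: 29.2
```

Emit:
apply_moves:
  steps:
    - {"hand":0,"xyz":[0,0,0.1],"delta_rot":[0,0,0]}
    - {"hand":0.5,"xyz":[0,0,0.1],"delta_rot":[0,0,0]}
    - {"hand":1,"xyz":[0,0,0.1],"delta_rot":[0,0,0]}
    - {"hand":1,"xyz":[0,0,0.1],"delta_rot":[0,0,0]}
    - {"hand":1,"xyz":[0,0,0.1],"delta_rot":[0,0,0]}
    - {"hand":1,"xyz":[0,0,0.1],"delta_rot":[0,0,0]}
    - {"hand":1,"xyz":[0,0,-3],"delta_rot":[0,0,0]}
    - {"hand":1,"xyz":[0,0,-7],"delta_rot":[0,0,0]}
    - {"hand":1,"xyz":[0,0,-11],"delta_rot":[0,0,0]}
    - {"hand":1,"xyz":[0,0,-14],"delta_rot":[0,0,0]}
    - {"hand":1,"xyz":[0,0,-14],"delta_rot":[0,0,0]}

```text
clock: 20.3
position: [425.2, -349.2, 263.0]
ee_rot: [0.009, 1.0, -0.004, 0.006]
contact_force: [1.2, 0.2, 0.8]
gripper_width: 85.3
```

```bash
python3 - <<'E'
from h import *
for i in range(2):
 for n in ['scene','top']:
  p=show(n,n+'14.png'); find(p,['cone_grey','cone_blue','cone_orange','stand','lid_bar','lid_hinge'])
E
python3 a.py 446 -20 250
```

```text
cone_grey [([580.0, -334.0, 5.0], 0.94)]
cone_blue [([503.0, -341.0, 7.0], 0.61)]
cone_orange [([422.0, -344.0, 1.0], 0.95)]
stand [([501.0, 380.0, 3.0], 0.66)]
lid_bar [([443.0, -24.0, 85.0], 0.59)]
lid_hinge [([622.0, -25.0, 88.0], 0.59)]
cone_grey [([581.0, -333.0, 4.0], 0.49)]
cone_blue []
cone_orange [([583.0, -335.0, 5.0], 0.58), ([424.0, -348.0, 5.0], 0.4)]
stand [([502.0, 377.0, -3.0], 0.89)]
lid_bar [([444.0, -20.0, 86.0], 0.96)]
lid_hinge [([621.0, -26.0, 90.0], 0.96)]
cone_grey [([582.0, -335.0, 4.0], 0.71)]
cone_blue [([500.0, -340.0, 4.0], 0.81)]
cone_orange [([422.0, -346.0, 0.0], 0.69)]
stand [([503.0, 379.0, 2.0], 0.86), ([502.0, -342.0, 1.0], 0.61)]
lid_bar [([442.0, -23.0, 86.0], 0.73)]
lid_hinge [([620.0, -24.0, 87.0], 0.67)]
cone_grey [([582.0, -335.0, 3.0], 0.64)]
cone_blue []
cone_orange []
stand [([503.0, 378.0, 0.0], 0.7)]
lid_bar [([444.0, -22.0, 85.0], 0.92)]
lid_hinge []
21.7 [ 422.2 -347.2  255.3] 85.4 F [-0.2 -0.4 -0.3] T [ 0.06  0.08 -0.03]
[[-1.     0.019  0.   ]
 [ 0.019  1.    -0.   ]
 [-0.    -0.    -1.   ]]
j [-0.39  0.25 -0.18  0.   -1.14  0.37]
to [-1.76 32.75  0.53]
```

View pics/scene14.png

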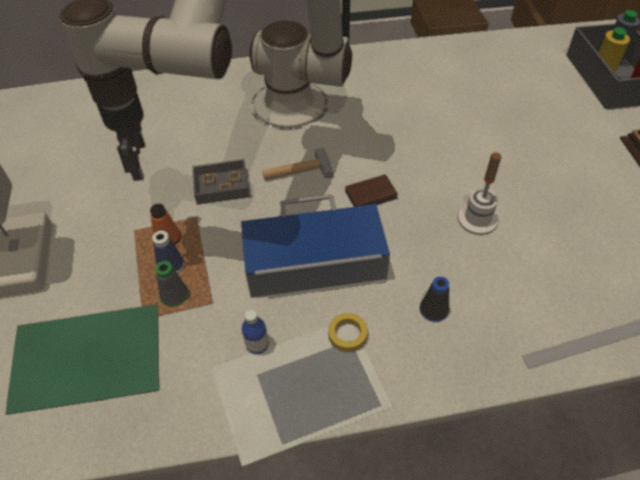

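View pics/top14.png

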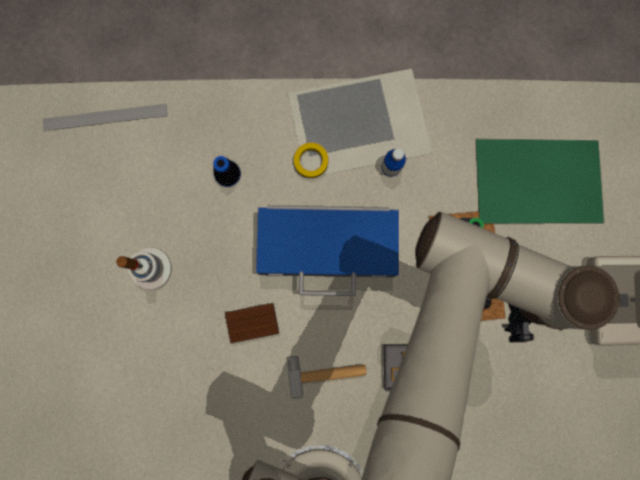

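```bash
python3 - <<'E'
from h import *
f=cv2.imread('pics/top14.png'); p=get_image('top')
print(f[280:305,310:345:6].sum(2))
print(unproj(p,[[328,292],[328,293],[328,294],[301,280],[354,280]],89).round(1))
print(unproj(p,[[328,275],[328,276]],93).round(1))
E
```

```text
[[380 391 378 371 242 241]
 [389 392 390 378 232 223]
 [384 380 384 374 228 239]
 [392 380 384 371 239 236]
 [396 401 388 376 233 232]
 [395 387 384 369 230 239]
 [396 392 386 346 234 238]
 [392 381 391 316 233 232]
 [403 389 378 288 243 239]
 [398 397 384 276 241 249]
 [330 333 322 284 276 265]
 [314 323 308 295 296 244]
 [352 344 348 342 343 239]
 [364 373 384 394 383 246]
 [334 345 351 345 341 231]
 [347 341 338 293 278 231]
 [409 394 382 276 267 256]
 [449 432 393 296 292 288]
 [445 435 358 286 283 289]
 [437 441 313 281 286 282]
 [442 437 317 280 284 286]
 [441 432 307 285 281 299]
 [443 426 301 280 282 294]
 [449 430 293 296 284 297]
 [433 423 285 285 285 272]]
[[444.5 -22.2  89. ]
 [442.4 -22.2  89. ]
 [440.3 -22.2  89. ]
 [470.   34.2  89. ]
 [469.1 -77.1  89. ]]
[[479.9 -22.5  93. ]
 [477.8 -22.5  93. ]]
```

Emit:
apply_moves:
  steps:
    - {"hand":0.4,"xyz":[-0.2,4,0],"delta_rot":[0,0,0]}
    - {"hand":0.4,"xyz":[-0.4,8,0],"delta_rot":[0,0,0]}
    - {"hand":0.4,"xyz":[-0.6,12,0],"delta_rot":[0,0,0]}
    - {"hand":0.4,"xyz":[-0.8,16,0],"delta_rot":[0,0,0]}
    - {"hand":0.4,"xyz":[-1,20,0],"delta_rot":[0,0,0]}
    - {"hand":0.4,"xyz":[-1.1,24,0],"delta_rot":[0,0,0]}
    - {"hand":0.4,"xyz":[-1.3,28,0],"delta_rot":[0,0,0]}
    - {"hand":0.4,"xyz":[-1.4,32,0],"delta_rot":[0,0,0]}
    - {"hand":0.4,"xyz":[-1.4,32.6,0],"delta_rot":[0,0,0]}
    - {"hand":0.4,"xyz":[-1.4,32.6,0],"delta_rot":[0,0,0]}
    - {"hand":0.4,"xyz":[-1.4,32.6,0],"delta_rot":[0,0,0]}

```text
clock: 22.67
position: [442.4, -21.3, 255.4]
ee_rot: [0.009, 1.0, -0.0, -0.0]
contact_force: [-0.2, 0.6, -0.2]
gripper_width: 33.9
```

```bash
for i in 1 2; do python3 look.py scene s15.png 440 -21 150 70 lid_bar; done; python3 look.py top t15.png 440 -21 150 60 lid_bar;python3 a.py 442.5 -21 140; 
```

```text
crop 233 126 scale 4.571428571428571
lid_bar [([442.0, -24.0, 87.0], 0.63)]
crop 233 126 scale 4.571428571428571
lid_bar [([444.0, -24.0, 85.0], 0.57)]
crop 268 248 scale 5.333333333333333
lid_bar []
22.9667 [442.3 -22.6 255.2] 34.3 F [-0.2 -0.1 -0.1] T [-0.05 -0.05 -0.02]
[[-1.     0.021 -0.   ]
 [ 0.021  1.    -0.   ]
 [ 0.    -0.    -1.   ]]
j [ 0.32  0.07 -0.41  0.   -1.1  -0.34]
to [-0.02  0.16 11.52]
```

View pics/s15.png

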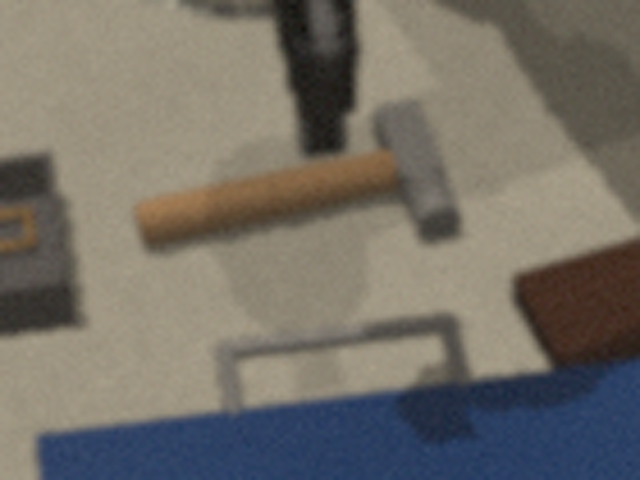

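Emit:
apply_moves:
  steps:
    - {"hand":0.4,"xyz":[0,0.1,4],"delta_rot":[0,0,0]}
    - {"hand":0.4,"xyz":[0,0.1,8],"delta_rot":[0,0,0]}
    - {"hand":0.4,"xyz":[0,0.1,11],"delta_rot":[0,0,0]}
    - {"hand":0.4,"xyz":[0,0.1,13],"delta_rot":[0,0,0]}
    - {"hand":0.4,"xyz":[0,0.1,14],"delta_rot":[0,0,0]}
    - {"hand":0.4,"xyz":[0,0.1,15],"delta_rot":[0,0,0]}
    - {"hand":0.4,"xyz":[0,0.1,16],"delta_rot":[0,0,0]}
    - {"hand":0.4,"xyz":[0,0.1,16.3],"delta_rot":[0,0,0]}
    - {"hand":0.4,"xyz":[0,0.1,16.3],"delta_rot":[0,0,0]}
    - {"hand":0.4,"xyz":[0,0.1,16.3],"delta_rot":[0,0,0]}

```text
clock: 23.8
position: [442.8, -20.8, 92.6]
ee_rot: [0.01, 1.0, -0.0, 0.0]
contact_force: [-0.8, -0.7, 1.2]
gripper_width: 34.3
```

```bash
for i in 1 2; do python3 look.py scene s16.png 440 -21 100 50; done; python3 a.py
```

```text
crop 254 157 scale 6.4
crop 254 157 scale 6.4
23.9 [443.  -20.5  93. ] 34.1 F [-0.1  0.1 -0.4] T [ 0.01  0.02 -0.01]
[[-1.     0.019  0.002]
 [ 0.019  1.     0.   ]
 [-0.002  0.    -1.   ]]
j [ 0.32  0.28 -0.64  0.   -0.65 -0.34]
```

View pics/s16.png

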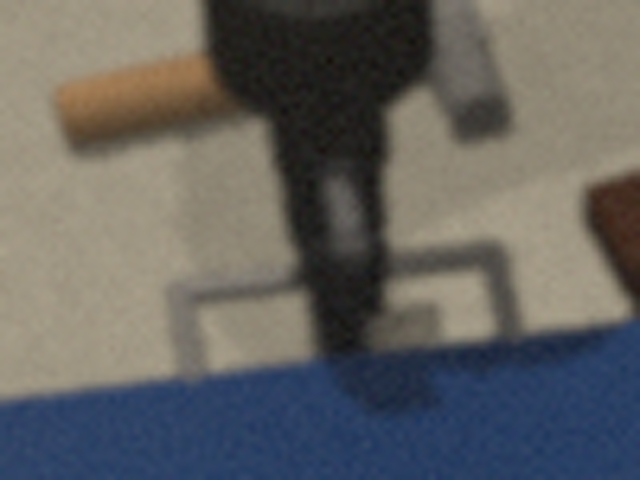

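Emit:
apply_moves:
  steps:
    - {"hand":0,"xyz":[0,0,0],"delta_rot":[0,0,0]}
    - {"hand":0,"xyz":[0,0,0],"delta_rot":[0,0,0]}
    - {"hand":0,"xyz":[0,0,0],"delta_rot":[0,0,0]}
    - {"hand":0,"xyz":[0,0,0],"delta_rot":[0,0,0]}
    - {"hand":0,"xyz":[0,0,0],"delta_rot":[0,0,0]}
    - {"hand":0,"xyz":[0,0,0],"delta_rot":[0,0,0]}

```text
clock: 24.4
position: [442.7, -20.4, 92.9]
ee_rot: [0.009, 1.0, 0.0, 0.0]
contact_force: [-1.8, -0.2, 5.9]
gripper_width: 8.0
```

```bash
python3 a.py; python3 - <<'E'
import numpy as np
# arc displacement in tool axes (tool x ~ -case x, z down), hinge 178-180 away
for r in (178,):
  for th in np.arange(0,1.96,0.1):
    print(round(th,2),'x',round(-(r*(1-np.cos(th)))/10,2),'z',round(-r*np.sin(th)/10,2))
E
```

```text
24.4 [442.7 -20.4  92.9] 8.0 F [-1.8 -0.2  5.9] T [ 0.1   0.48 -0.07]
[[-1.     0.019  0.001]
 [ 0.019  1.     0.   ]
 [-0.001  0.    -1.   ]]
j [ 0.32  0.28 -0.64  0.   -0.65 -0.34]
0.0 x -0.0 z -0.0
0.1 x -0.09 z -1.78
0.2 x -0.35 z -3.54
0.3 x -0.8 z -5.26
0.4 x -1.41 z -6.93
0.5 x -2.18 z -8.53
0.6 x -3.11 z -10.05
0.7 x -4.19 z -11.47
0.8 x -5.4 z -12.77
0.9 x -6.74 z -13.94
1.0 x -8.18 z -14.98
1.1 x -9.73 z -15.86
1.2 x -11.35 z -16.59
1.3 x -13.04 z -17.15
1.4 x -14.77 z -17.54
1.5 x -16.54 z -17.76
1.6 x -18.32 z -17.79
1.7 x -20.09 z -17.65
1.8 x -21.84 z -17.33
1.9 x -23.55 z -16.84
```

Emit:
apply_moves:
  steps:
    - {"hand":0,"xyz":[0,0,-0.9],"delta_rot":[0,0,0]}
    - {"hand":0,"xyz":[-0.1,0,-1.8],"delta_rot":[0,0,0]}
    - {"hand":0,"xyz":[-0.2,0,-2.7],"delta_rot":[0,0,0]}
    - {"hand":0,"xyz":[-0.4,0,-3.6],"delta_rot":[0,0,0]}
    - {"hand":0,"xyz":[-0.6,0,-4.4],"delta_rot":[0,0,0]}
    - {"hand":0,"xyz":[-0.8,0,-5.3],"delta_rot":[0,0,0]}
    - {"hand":0,"xyz":[-0.8,0,-5.3],"delta_rot":[0,0,0]}

```text
clock: 24.98
position: [450.3, -20.6, 146.1]
ee_rot: [0.01, 1.0, 0.0, -0.0]
contact_force: [-2.1, 0.3, -1.4]
gripper_width: 7.6
```

```bash
for i in 1 2; do python3 look.py scene s17.png 500 -21 120 90; done; python3 a.py
```

```text
crop 218 141 scale 3.5555555555555554
crop 218 141 scale 3.5555555555555554
25.0833 [450.  -20.6 145.1] 8.3 F [-2.4  1.  -0.8] T [ 0.29  0.34 -0.05]
[[-1.     0.019 -0.   ]
 [ 0.019  1.     0.   ]
 [ 0.     0.    -1.   ]]
j [ 0.32  0.21 -0.56 -0.   -0.81 -0.34]
```

View pics/s17.png

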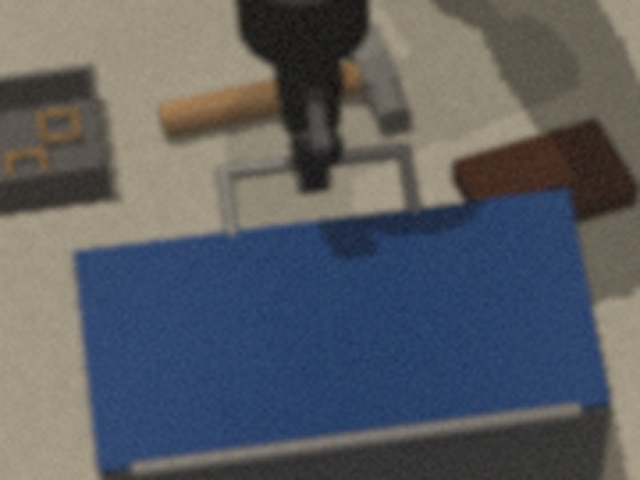

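Emit:
apply_moves:
  steps:
    - {"hand":0,"xyz":[-0.3,0,-0.9],"delta_rot":[0,0,0]}
    - {"hand":0,"xyz":[-0.6,0,-1.7],"delta_rot":[0,0,0]}
    - {"hand":0,"xyz":[-1.0,0,-2.5],"delta_rot":[0,0,0]}
    - {"hand":0,"xyz":[-1.4,0,-3.2],"delta_rot":[0,0,0]}
    - {"hand":0,"xyz":[-2.3,0,-4.75],"delta_rot":[0,0,0]}
    - {"hand":0,"xyz":[-3.4,0,-6.2],"delta_rot":[0,0,0]}
    - {"hand":0,"xyz":[-4.6,0,-7.5],"delta_rot":[0,0,0]}
    - {"hand":0,"xyz":[-5.95,0,-8.7],"delta_rot":[0,0,0]}
    - {"hand":0,"xyz":[-7.4,0,-9.7],"delta_rot":[0,0,0]}
    - {"hand":0,"xyz":[-7.4,0,-9.7],"delta_rot":[0,0,0]}

```text
clock: 25.92
position: [525.8, -22.7, 247.6]
ee_rot: [0.009, 1.0, -0.001, 0.001]
contact_force: [-11.3, 2.3, 17.6]
gripper_width: 7.6
```

```bash
for i in 1 2; do python3 look.py scene s18.png 530 -21 150 90; done; python3 a.py
```

```text
crop 220 143 scale 3.5555555555555554
crop 220 143 scale 3.5555555555555554
26.0167 [524.7 -22.7 247. ] 7.6 F [-10.8   2.4  15.6] T [ 0.5   2.83 -0.02]
[[-1.     0.018  0.002]
 [ 0.018  1.    -0.002]
 [-0.002 -0.002 -1.   ]]
j [ 0.27  0.22 -0.25  0.   -1.1  -0.29]
```

View pics/s18.png

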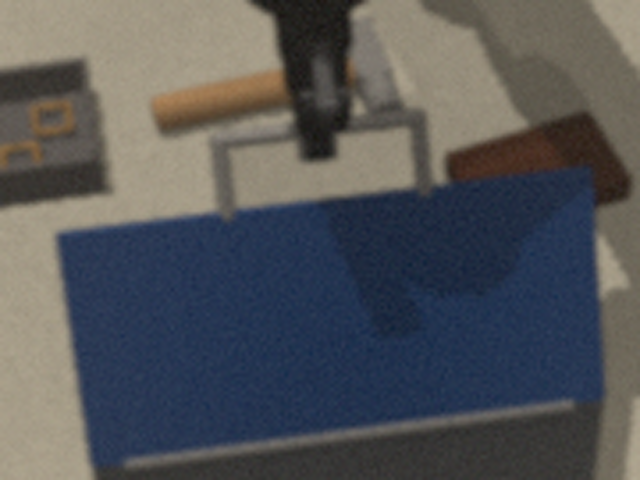

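Emit:
apply_moves:
  steps:
    - {"hand":0,"xyz":[-0.8,0,-0.8],"delta_rot":[0,0,0]}
    - {"hand":0,"xyz":[-1.6,0,-1.35],"delta_rot":[0,0,0]}
    - {"hand":0,"xyz":[-3.2,0,-2.1],"delta_rot":[0,0,0]}
    - {"hand":0,"xyz":[-4.95,0,-2.65],"delta_rot":[0,0,0]}
    - {"hand":0,"xyz":[-6.7,0,-3.05],"delta_rot":[0,0,0]}
    - {"hand":0,"xyz":[-8.5,0,-3.3],"delta_rot":[0,0,0]}
    - {"hand":0,"xyz":[-8.5,0,-3.3],"delta_rot":[0,0,0]}

```text
clock: 26.6
position: [613.2, -24.9, 278.0]
ee_rot: [0.009, 1.0, -0.001, 0.003]
contact_force: [-0.4, -2.3, 7.1]
gripper_width: 7.6
```

```bash
for i in 1 2; do python3 look.py scene s19.png 570 -21 150 110; done; python3 a.py
```

```text
crop 203 143 scale 2.909090909090909
crop 203 143 scale 2.909090909090909
26.7 [611.6 -24.8 277.9] 7.5 F [-0.5 -2.5  3.8] T [-0.55  0.34 -0.01]
[[-1.     0.019  0.005]
 [ 0.019  1.    -0.002]
 [-0.005 -0.002 -1.   ]]
j [ 0.23  0.35  0.01  0.   -1.23 -0.25]
```

View pics/s19.png

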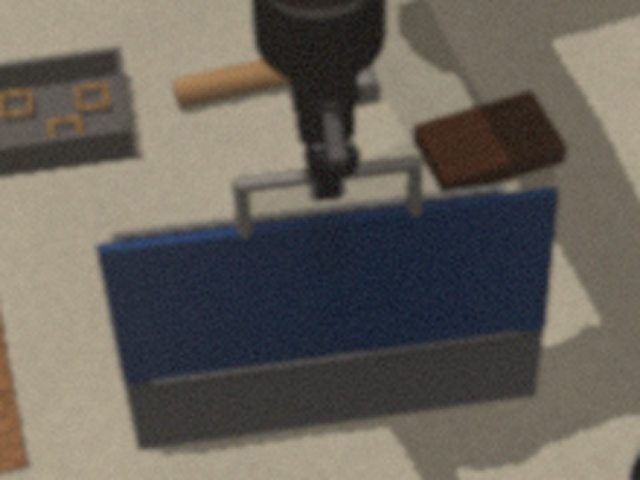

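Emit:
apply_moves:
  steps:
    - {"hand":0,"xyz":[-0.9,0,0],"delta_rot":[0,0,0]}
    - {"hand":0,"xyz":[-1.8,0,0],"delta_rot":[0,0,0]}
    - {"hand":0,"xyz":[-2.7,0,0.05],"delta_rot":[0,0,0]}
    - {"hand":0,"xyz":[-3.6,0,0.1],"delta_rot":[0,0,0]}
    - {"hand":0,"xyz":[-4.5,0,0.25],"delta_rot":[0,0,0]}
    - {"hand":0,"xyz":[-5.4,0,0.45],"delta_rot":[0,0,0]}
    - {"hand":0,"xyz":[-6,0,0.6],"delta_rot":[0,0,0]}
    - {"hand":0,"xyz":[-6.6,0,0.8],"delta_rot":[0,0,0]}
    - {"hand":0,"xyz":[-6.6,0,0.8],"delta_rot":[0,0,0]}

```text
clock: 27.45
position: [677.9, -26.3, 267.7]
ee_rot: [0.01, 1.0, -0.001, 0.002]
contact_force: [1.0, -5.2, 3.7]
gripper_width: 7.6
```

```bash
for i in 1 2; do python3 look.py scene s20.png 600 -21 150 130; done; python3 a.py
```

```text
crop 186 139 scale 2.4615384615384617
crop 186 139 scale 2.4615384615384617
27.55 [677.6 -26.3 267.8] 7.6 F [ 0.7 -6.   2.2] T [-1.64 -0.38 -0.06]
[[-1.     0.02   0.004]
 [ 0.02   1.    -0.002]
 [-0.004 -0.002 -1.   ]]
j [ 0.2   0.47  0.17  0.   -1.27 -0.22]
```

View pics/s20.png

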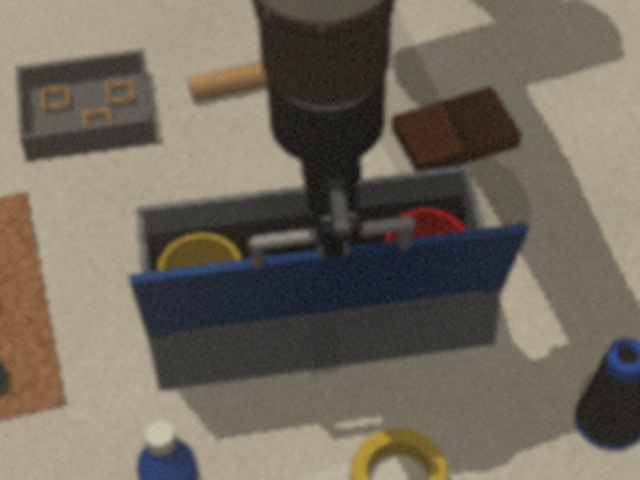

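Emit:
apply_moves:
  steps:
    - {"hand":0,"xyz":[-0.3,0,0.1],"delta_rot":[0,0,0]}
    - {"hand":0,"xyz":[-0.6,0,0.2],"delta_rot":[0,0,0]}
    - {"hand":0,"xyz":[-0.8,0,0.25],"delta_rot":[0,0,0]}
    - {"hand":0,"xyz":[-0.8,0,0.25],"delta_rot":[0,0,0]}
    - {"hand":0,"xyz":[-0.8,0,0.25],"delta_rot":[0,0,0]}

```text
clock: 27.97
position: [681.0, -26.5, 266.7]
ee_rot: [0.01, 1.0, -0.001, -0.003]
contact_force: [-11.3, -2.9, 10.2]
gripper_width: 7.8
```

Emit:
apply_moves:
  steps:
    - {"hand":0,"xyz":[0.2,0,-0.1],"delta_rot":[0,0,0]}
    - {"hand":0.2,"xyz":[0.2,0,-0.1],"delta_rot":[0,0,0]}
    - {"hand":0.4,"xyz":[0.2,0,-0.1],"delta_rot":[0,0,0]}
    - {"hand":0.4,"xyz":[0.2,0,-0.1],"delta_rot":[0,0,0]}
    - {"hand":0.4,"xyz":[0.2,0,-0.1],"delta_rot":[0,0,0]}
    - {"hand":0.4,"xyz":[0.2,0,-1],"delta_rot":[0,0,0]}
    - {"hand":0.4,"xyz":[0.2,0,-3],"delta_rot":[0,0,0]}
    - {"hand":0.4,"xyz":[0.2,0,-6],"delta_rot":[0,0,0]}
    - {"hand":0.4,"xyz":[0.2,0,-8],"delta_rot":[0,0,0]}
    - {"hand":0.4,"xyz":[0.2,0,-8],"delta_rot":[0,0,0]}

```text
clock: 28.8
position: [683.4, -25.1, 351.6]
ee_rot: [0.009, 1.0, 0.0, 0.006]
contact_force: [0.7, 0.5, 1.2]
gripper_width: 34.0
```

```bash
python3 - <<'E'
from h import *
for i in range(1):
 for n in ['scene','top']:
  p=show(n,n+'21.png'); find(p,['cone_grey','cone_blue','cone_orange','stand','brush','lid_bar','lid_hinge','cup_yellow','cup_red','cup_black'])
E
python3 a.py 446 -20 340
```

```text
cone_grey [([582.0, -336.0, 5.0], 0.91)]
cone_blue [([499.0, -339.0, 3.0], 0.68)]
cone_orange [([422.0, -344.0, -1.0], 0.84), ([619.0, -24.0, 87.0], 0.48)]
stand [([501.0, 376.0, 2.0], 0.93), ([501.0, 380.0, 11.0], 0.7)]
brush [([500.0, 379.0, 10.0], 0.91)]
lid_bar [([680.0, -30.0, 258.0], 0.64)]
lid_hinge [([619.0, -23.0, 88.0], 0.95), ([499.0, 381.0, 5.0], 0.16)]
cup_yellow [([498.0, -340.0, 2.0], 0.55)]
cup_red []
cup_black []
cone_grey [([582.0, -333.0, 3.0], 0.96)]
cone_blue [([526.0, -377.0, 3.0], 0.98), ([503.0, -340.0, 5.0], 0.74)]
cone_orange [([422.0, -348.0, 3.0], 0.8)]
stand [([504.0, 378.0, 1.0], 0.89)]
brush [([502.0, 375.0, 15.0], 0.96)]
lid_bar [([682.0, -24.0, 257.0], 0.56), ([548.0, -120.0, 8.0], 0.29)]
lid_hinge [([619.0, -22.0, 89.0], 0.92)]
cup_yellow [([548.0, -120.0, 8.0], 0.56)]
cup_red [([557.0, 79.0, 5.0], 0.9), ([552.0, -22.0, 8.0], 0.47)]
cup_black [([556.0, -24.0, 6.0], 0.59)]
29.9 [681.4 -25.  344.9] 33.9 F [-0.7 -0.2 -0.2] T [ 0.01 -0.01  0.02]
[[-1.     0.019  0.   ]
 [ 0.019  1.     0.   ]
 [-0.     0.    -1.   ]]
j [ 0.2   0.45  0.33 -0.   -1.45 -0.22]
to [23.54  0.05  0.48]
```

View pics/scene21.png

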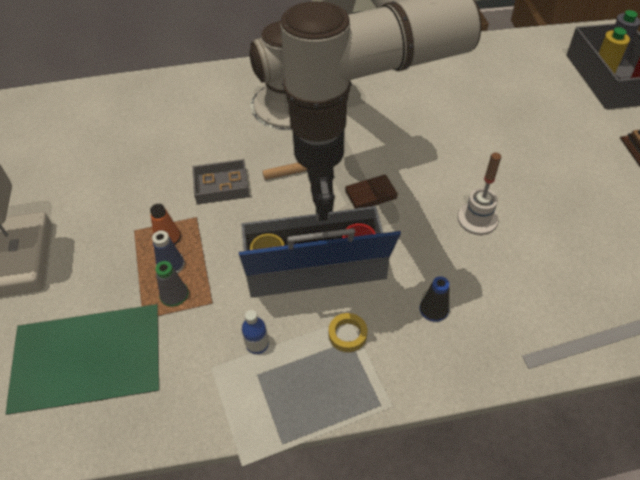

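View pics/top21.png

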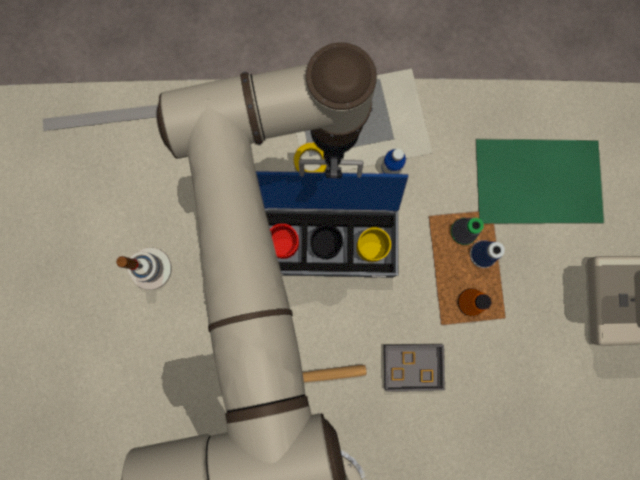

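```bash
python3 look.py scene s22.png 500 -340 50 70 cone_blue cone_grey cone_orange; python3 look.py top t22.png 500 -340 0 60 cone_blue cone_grey cone_orange stand
```

```text
crop 95 198 scale 4.571428571428571
cone_blue [([530.0, -375.0, 1.0], 0.61), ([721.0, 206.0, 3.0], 0.31)]
cone_grey [([581.0, -335.0, 7.0], 0.77)]
cone_orange [([420.0, -350.0, 2.0], 0.65), ([584.0, -333.0, 5.0], 0.33)]
crop 406 222 scale 5.333333333333333
cone_blue [([530.0, -378.0, 4.0], 0.67)]
cone_grey [([582.0, -333.0, 6.0], 0.74)]
cone_orange [([420.0, -347.0, 2.0], 0.75)]
stand [([504.0, 379.0, -5.0], 0.76)]
```

View pics/s22.png

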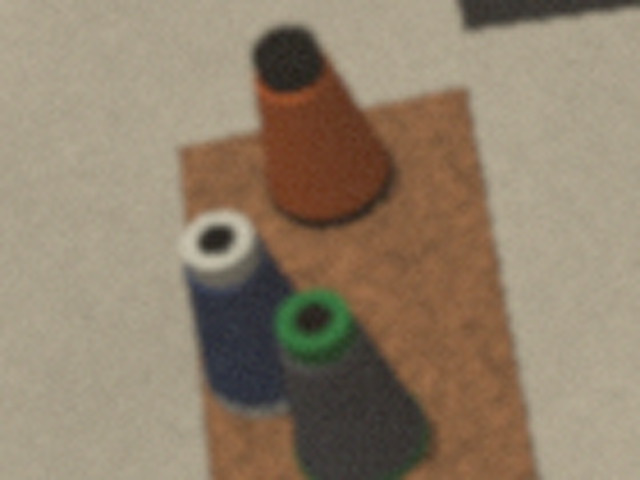

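View pics/t22.png

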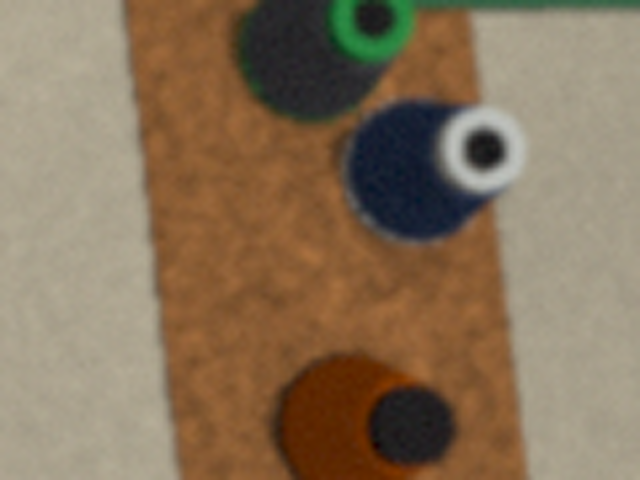

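Emit:
apply_moves:
  steps:
    - {"hand":0.4,"xyz":[1.5,-3.6,0],"delta_rot":[0,0,0]}
    - {"hand":0.6,"xyz":[3,-7.2,0],"delta_rot":[0,0,0]}
    - {"hand":1,"xyz":[4.5,-10.9,0],"delta_rot":[0,0,0]}
    - {"hand":1,"xyz":[6,-14.6,0],"delta_rot":[0,0,0]}
    - {"hand":1,"xyz":[7.5,-18.2,0],"delta_rot":[0,0,0]}
    - {"hand":1,"xyz":[9,-21.8,0],"delta_rot":[0,0,0]}
    - {"hand":1,"xyz":[10.5,-25.4,1],"delta_rot":[0,0,0]}
    - {"hand":1,"xyz":[12,-29,3],"delta_rot":[0,0,0]}
    - {"hand":1,"xyz":[13.3,-32.2,5],"delta_rot":[0,0,0]}
    - {"hand":1,"xyz":[14.6,-35.4,7],"delta_rot":[0,0,0]}
    - {"hand":1,"xyz":[14.6,-35.4,9.2],"delta_rot":[0,0,0]}
    - {"hand":1,"xyz":[14.6,-35.4,9.2],"delta_rot":[0,0,0]}

```text
clock: 31.35
position: [525.5, -376.6, 247.3]
ee_rot: [0.012, 1.0, 0.003, -0.004]
contact_force: [-0.2, 1.3, -1.1]
gripper_width: 85.5
```

```bash
for i in 1 2; do python3 look.py scene s23.png 520 -360 100 80 cone_blue cone_grey cone_orange; done; python3 look.py top t23.png 520 -360 0 60 cone_blue; python3 a.py 529 -377 115
```

```text
crop 70 186 scale 4.0
cone_blue [([529.0, -376.0, 6.0], 0.75), ([584.0, -335.0, 6.0], 0.68)]
cone_grey [([502.0, 379.0, 4.0], 0.52)]
cone_orange [([424.0, -346.0, 1.0], 0.84)]
crop 70 186 scale 4.0
cone_blue [([530.0, -376.0, 3.0], 0.84)]
cone_grey [([582.0, -335.0, 4.0], 0.75)]
cone_orange [([423.0, -349.0, 2.0], 0.94)]
crop 414 213 scale 5.333333333333333
cone_blue [([528.0, -375.0, 4.0], 0.45)]
31.85 [ 529.3 -375.7  253.7] 85.2 F [ 0.4  0.6 -0.1] T [ 0.02 -0.03  0.06]
[[-1.     0.018  0.001]
 [ 0.018  1.    -0.001]
 [-0.001 -0.001 -1.   ]]
j [-0.37  0.42  0.07  0.   -1.22  0.35]
to [ 0.04 -0.12 13.87]
```

View pics/s23.png

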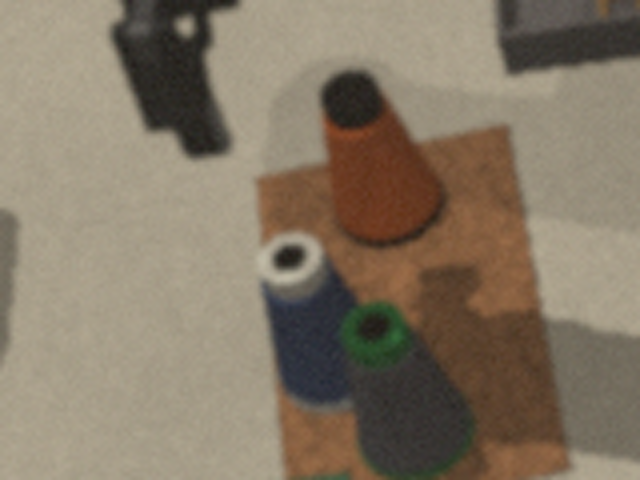

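Emit:
apply_moves:
  steps:
    - {"hand":1,"xyz":[0,0,3],"delta_rot":[0,0,0]}
    - {"hand":1,"xyz":[0,0,6],"delta_rot":[0,0,0]}
    - {"hand":1,"xyz":[0,0,9],"delta_rot":[0,0,0]}
    - {"hand":1,"xyz":[0,0,11],"delta_rot":[0,0,0]}
    - {"hand":1,"xyz":[0,0,12.5],"delta_rot":[0,0,0]}
    - {"hand":1,"xyz":[0,0,13.5],"delta_rot":[0,0,0]}
    - {"hand":1,"xyz":[0,0,13.8],"delta_rot":[0,0,0]}
    - {"hand":1,"xyz":[0,0,13.8],"delta_rot":[0,0,0]}
    - {"hand":1,"xyz":[0,0,13.8],"delta_rot":[0,0,0]}
    - {"hand":1,"xyz":[0,0,13.8],"delta_rot":[0,0,0]}

```text
clock: 32.68
position: [529.6, -376.5, 116.4]
ee_rot: [0.009, 1.0, -0.001, 0.001]
contact_force: [1.0, -0.0, 0.0]
gripper_width: 85.4
```

Emit:
apply_moves:
  steps:
    - {"hand":0,"xyz":[0,0,0],"delta_rot":[0,0,0]}
    - {"hand":0,"xyz":[0,0,0],"delta_rot":[0,0,0]}
    - {"hand":0,"xyz":[0,0,0],"delta_rot":[0,0,0]}
    - {"hand":0,"xyz":[0,0,0],"delta_rot":[0,0,0]}
    - {"hand":0,"xyz":[0,0,0],"delta_rot":[0,0,0]}
    - {"hand":0,"xyz":[0,0,0],"delta_rot":[0,0,0]}
    - {"hand":0,"xyz":[0,0,-1],"delta_rot":[0,0,0]}
    - {"hand":0,"xyz":[0,0,-2],"delta_rot":[0,0,0]}
    - {"hand":0,"xyz":[0,0,-2],"delta_rot":[0,0,0]}

```text
clock: 33.43
position: [529.8, -376.9, 137.5]
ee_rot: [0.009, 1.0, -0.001, 0.002]
contact_force: [0.0, -0.0, -0.3]
gripper_width: 29.4
```

```bash
for i in 1 2; do python3 look.py scene s24.png 520 -360 60 80 cone_blue cone_grey cone_orange; done; python3 a.py 501 -340 135
```

```text
crop 74 197 scale 4.0
cone_blue []
cone_grey [([584.0, -339.0, 5.0], 0.72)]
cone_orange [([425.0, -344.0, 2.0], 0.7)]
crop 74 197 scale 4.0
cone_blue [([528.0, -378.0, 22.0], 0.75)]
cone_grey [([584.0, -335.0, 6.0], 0.96)]
cone_orange [([421.0, -347.0, -0.0], 0.94)]
33.8333 [ 528.5 -376.1  134.4] 29.1 F [-0.3  0.1 -0.8] T [ 0.02  0.04 -0.04]
[[-1.     0.019 -0.001]
 [ 0.019  1.     0.   ]
 [ 0.001  0.    -1.   ]]
j [-0.37  0.52 -0.08 -0.   -0.97  0.35]
to [ 2.82  3.55 -0.06]
```

View pics/s24.png

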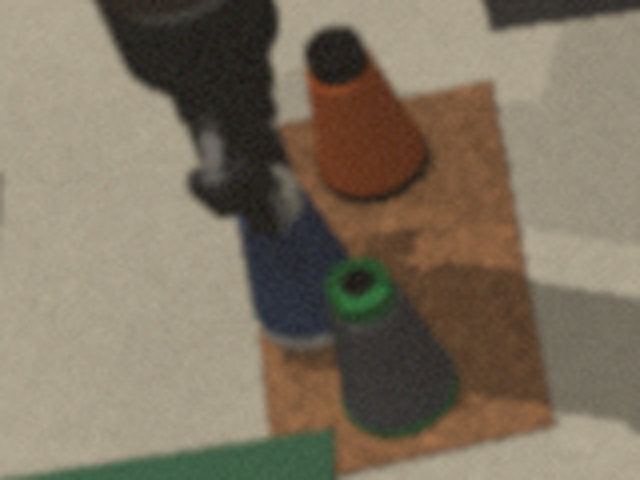

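Held. Move to the mat's middle and set down.

Emit:
apply_moves:
  steps:
    - {"hand":0,"xyz":[0.7,0.9,0],"delta_rot":[0,0,0]}
    - {"hand":0,"xyz":[1.5,1.9,0],"delta_rot":[0,0,0]}
    - {"hand":0,"xyz":[2.3,2.9,0],"delta_rot":[0,0,0]}
    - {"hand":0,"xyz":[2.8,3.5,0],"delta_rot":[0,0,0]}
    - {"hand":0,"xyz":[2.8,3.5,0],"delta_rot":[0,0,0]}
    - {"hand":0,"xyz":[2.8,3.5,1],"delta_rot":[0,0,0]}
    - {"hand":0,"xyz":[2.8,3.5,1.7],"delta_rot":[0,0,0]}
    - {"hand":0,"xyz":[2.8,3.5,1.8],"delta_rot":[0,0,0]}
    - {"hand":0,"xyz":[2.8,3.5,1.8],"delta_rot":[0,0,0]}
    - {"hand":0,"xyz":[2.8,3.5,1.8],"delta_rot":[0,0,0]}

```text
clock: 34.67
position: [501.3, -340.9, 116.1]
ee_rot: [0.01, 1.0, 0.0, -0.001]
contact_force: [-0.3, 0.3, -0.4]
gripper_width: 29.7
```

Emit:
apply_moves:
  steps:
    - {"hand":0,"xyz":[0,0,0.1],"delta_rot":[0,0,0]}
    - {"hand":0,"xyz":[0,0,0.2],"delta_rot":[0,0,0]}
    - {"hand":0,"xyz":[0,0,0.3],"delta_rot":[0,0,0]}
    - {"hand":0,"xyz":[0,0,0.3],"delta_rot":[0,0,0]}

```text
clock: 35.0
position: [501.8, -341.1, 115.3]
ee_rot: [0.009, 1.0, -0.001, 0.001]
contact_force: [-1.0, 1.2, 5.0]
gripper_width: 29.3
```

Emit:
apply_moves:
  steps:
    - {"hand":0.5,"xyz":[0,0,0],"delta_rot":[0,0,0]}
    - {"hand":1,"xyz":[0,0,0],"delta_rot":[0,0,0]}
    - {"hand":1,"xyz":[0,0,0],"delta_rot":[0,0,0]}
    - {"hand":1,"xyz":[0,0,0],"delta_rot":[0,0,0]}
    - {"hand":1,"xyz":[0,0,0],"delta_rot":[0,0,0]}
    - {"hand":1,"xyz":[0,0,-3],"delta_rot":[0,0,0]}
    - {"hand":1,"xyz":[0,0,-7],"delta_rot":[0,0,0]}
    - {"hand":1,"xyz":[0,0,-11],"delta_rot":[0,0,0]}
    - {"hand":1,"xyz":[0,0,-15],"delta_rot":[0,0,0]}
    - {"hand":1,"xyz":[0,0,-19],"delta_rot":[0,0,0]}
    - {"hand":1,"xyz":[0,0,-22],"delta_rot":[0,0,0]}
    - {"hand":1,"xyz":[0,0,-22],"delta_rot":[0,0,0]}

```text
clock: 36.0
position: [503.4, -342.3, 342.5]
ee_rot: [0.009, 1.0, -0.004, 0.007]
contact_force: [-0.0, 0.1, 1.3]
gripper_width: 85.4
```

```bash
python3 - <<'E'
from h import *
for i in range(1):
 for n in ['scene','top']:
  p=show(n,n+'25.png'); find(p,['cone_grey','cone_blue','cone_orange','stand','brush','cup_yellow','cup_red','cup_black'])
E
python3 look.py scene s25.png 503 378 110 50 stand brush;python3 look.py top t25.png 503 378 110 50 stand brush
python3 a.py 503 378 330
```

```text
cone_grey []
cone_blue [([502.0, -343.0, 5.0], 0.75)]
cone_orange [([421.0, -346.0, 1.0], 0.59)]
stand [([498.0, 375.0, 0.0], 0.95)]
brush [([500.0, 379.0, 8.0], 0.82)]
cup_yellow []
cup_red [([502.0, 377.0, 4.0], 0.6)]
cup_black [([682.0, -27.0, 257.0], 0.73)]
cone_grey []
cone_blue []
cone_orange [([421.0, -347.0, 3.0], 0.69)]
stand [([503.0, 379.0, 1.0], 0.75)]
brush [([502.0, 377.0, 11.0], 0.83)]
cup_yellow [([546.0, -117.0, 10.0], 0.75)]
cup_red [([559.0, 75.0, 10.0], 0.71)]
cup_black [([554.0, -24.0, 5.0], 0.74)]
crop 435 150 scale 6.4
stand [([501.0, 378.0, 0.0], 0.57)]
brush [([501.0, 380.0, 10.0], 0.85)]
crop 85 227 scale 6.4
stand [([502.0, 378.0, -2.0], 0.72)]
brush [([501.0, 378.0, 14.0], 0.8)]
37.2 [ 501.4 -340.6  333.9] 85.2 F [-0.2  1.1 -0.4] T [-0.06  0.01 -0.  ]
[[-1.     0.019  0.   ]
 [ 0.019  1.    -0.   ]
 [-0.    -0.    -1.   ]]
j [-0.33  0.31  0.1   0.   -1.36  0.31]
to [ 1.2  71.85  0.38]
```

View pics/s25.png

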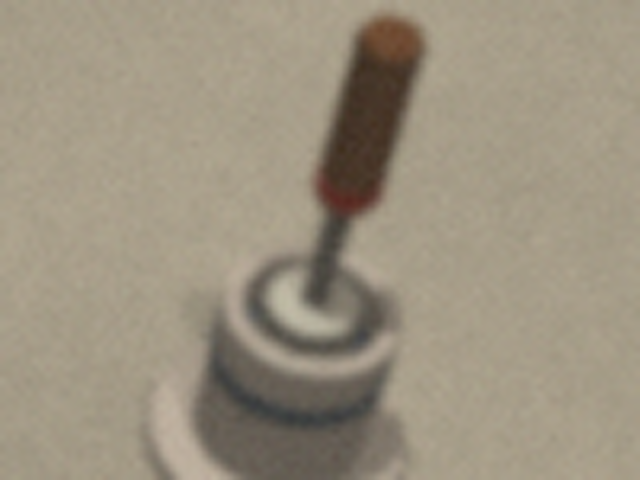

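View pics/t25.png

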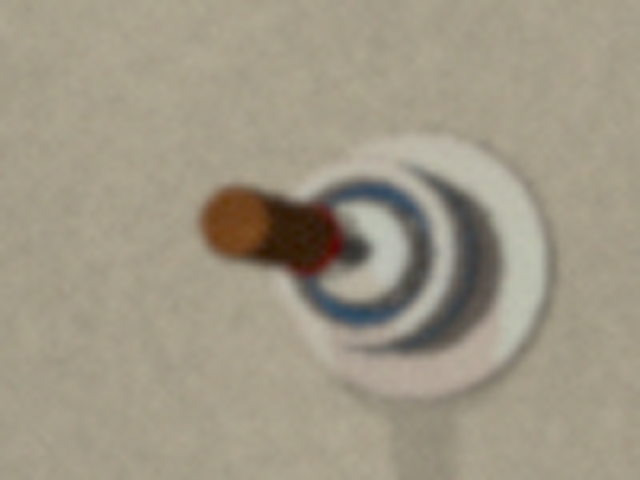

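View pics/top25.png

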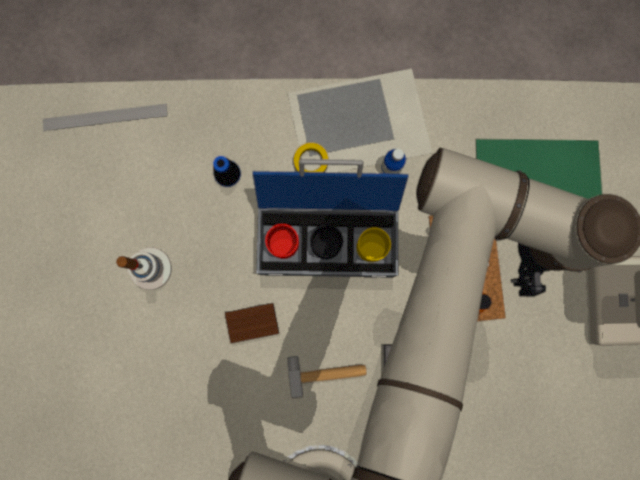

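```bash
cat >> h.py <<'E'
def tri(ps,uvs):
    A=np.zeros((3,3));b=np.zeros(3)
    for p,uv in zip(ps,uvs):
        a=unproj(p,[uv],0)[0]; o=np.array(p['origin']); d=(a-o)/np.linalg.norm(a-o)
        M=np.eye(3)-np.outer(d,d); A+=M; b+=M@o
    return np.linalg.solve(A,b)
E
python3 - <<'E'
from h import *
s=get_image('scene'); t=get_image('top')
c=lambda x,y,o:(o[0]+x/6.4,o[1]+y/6.4)
print('top',tri([s,t],[c(390,42,(435,150)),c(235,221,(85,227))]))
print('ring',tri([s,t],[c(349,195,(435,150)),c(316,240,(85,227))]))
print('rim',tri([s,t],[c(312,303,(435,150)),c(368,252,(85,227))]))
f=t['frame'].astype(int)
for nm,m in (('yellow',(f[...,2]>f[...,0]+60)&(f[...,1]>f[...,0]+40)),('red',(f[...,2]>f[...,1]+70))):
    m=m.astype(np.uint8); m[:215]=0;m[275:]=0;m[:,:255]=0;m[:,400:]=0
    m=cv2.morphologyEx(m,cv2.MORPH_CLOSE,np.ones((5,5)))
    ct=max(cv2.findContours(m,0,2)[0],key=cv2.contourArea)
    (u,r)=cv2.minEnclosingCircle(ct); e=cv2.fitEllipse(cv2.convexHull(ct)); print(nm,u,r,e,unproj(t,[e[0]],76).round(1), unproj(t,[u],76).round(1))
cv2.imwrite('pics/cups26.png',cv2.resize(t['frame'][200:285,250:410],None,fx=5,fy=5,interpolation=cv2.INTER_CUBIC))
E
```

```text
top [502.50504498 378.16563761 205.75654532]
ring [502.49153195 377.76043295 132.54947804]
rim [502.29598478 376.55380727  77.19113445]
yellow (373.24127197265625, 244.11363220214844) 17.521642684936523 ((373.5643310546875, 244.14553833007812), (32.878150939941406, 34.94945526123047), 40.87162780761719) [[ 545.9 -120.9   76. ]] [[ 546.  -120.3   76. ]]
red (282.0155944824219, 240.19972229003906) 17.313901901245117 ((281.71917724609375, 240.24513244628906), (33.3803825378418, 34.56303405761719), 162.86605834960938) [[555.7  75.2  76. ]] [[555.8  74.6  76. ]]
```

View pics/cups26.png

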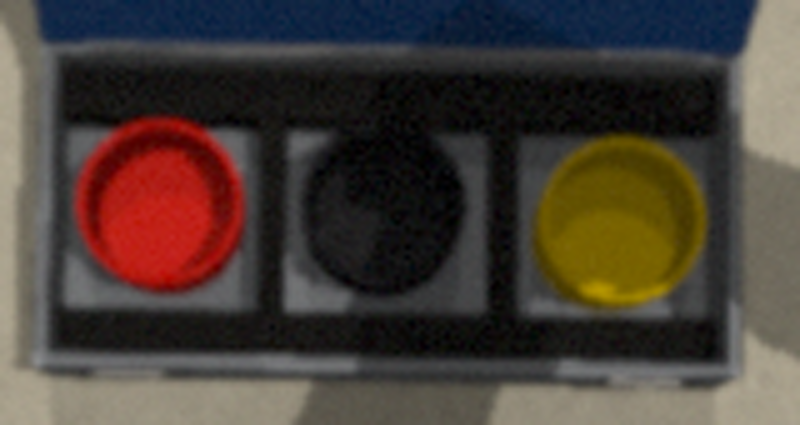

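Emit:
apply_moves:
  steps:
    - {"hand":1,"xyz":[0.1,4,0],"delta_rot":[0,0,0]}
    - {"hand":1,"xyz":[0.2,8,0],"delta_rot":[0,0,0]}
    - {"hand":1,"xyz":[0.3,12,0],"delta_rot":[0,0,0]}
    - {"hand":1,"xyz":[0.4,16,0],"delta_rot":[0,0,0]}
    - {"hand":1,"xyz":[0.4,20,0],"delta_rot":[0,0,0]}
    - {"hand":1,"xyz":[0.5,24,0],"delta_rot":[0,0,0]}
    - {"hand":1,"xyz":[0.5,28,0],"delta_rot":[0,0,0]}
    - {"hand":1,"xyz":[0.6,32,0],"delta_rot":[0,0,0]}
    - {"hand":1,"xyz":[0.6,36,0],"delta_rot":[0,0,0]}
    - {"hand":1,"xyz":[0.7,40,0],"delta_rot":[0,0,0]}
    - {"hand":1,"xyz":[0.7,44,0],"delta_rot":[0,0,0]}
    - {"hand":1,"xyz":[0.8,48,0],"delta_rot":[0,0,0]}

```text
clock: 38.3
position: [502.1, 141.4, 334.3]
ee_rot: [0.009, 1.0, 0.0, 0.0]
contact_force: [0.5, -0.2, 0.4]
gripper_width: 85.6
```

Emit:
apply_moves:
  steps:
    - {"hand":1,"xyz":[0.1,4,0],"delta_rot":[0,0,0]}
    - {"hand":1,"xyz":[0.1,8,0],"delta_rot":[0,0,0]}
    - {"hand":1,"xyz":[0.2,12,0],"delta_rot":[0,0,0]}
    - {"hand":1,"xyz":[0.2,16,0],"delta_rot":[0,0,0]}
    - {"hand":1,"xyz":[0.3,20,0],"delta_rot":[0,0,0]}
    - {"hand":1,"xyz":[0.3,23,0],"delta_rot":[0,0,0]}
    - {"hand":1,"xyz":[0.3,23.9,0],"delta_rot":[0,0,0]}
    - {"hand":1,"xyz":[0.3,23.9,0],"delta_rot":[0,0,0]}
    - {"hand":1,"xyz":[0.3,23.9,0],"delta_rot":[0,0,0]}

```text
clock: 39.05
position: [503.9, 378.2, 333.4]
ee_rot: [0.009, 1.0, -0.001, -0.0]
contact_force: [0.4, -0.6, 0.4]
gripper_width: 85.4
```

```bash
for i in 1 2; do python3 look.py scene s27.png 503 378 200 70 stand brush; done; python3 - <<'E'
from h import *
p=show('top','top27.png'); find(p,['cone_grey','cone_blue','cone_orange','stand','brush'])
E
python3 a.py 502.5 377.7 175
```

```text
crop 424 106 scale 4.571428571428571
stand [([501.0, 379.0, 7.0], 0.59)]
brush [([502.0, 381.0, 9.0], 0.72), ([685.0, -26.0, 258.0], 0.68)]
crop 424 106 scale 4.571428571428571
stand [([502.0, 376.0, 2.0], 0.79)]
brush [([500.0, 378.0, 9.0], 0.55)]
cone_grey [([583.0, -333.0, 5.0], 0.87), ([556.0, -26.0, 9.0], 0.33)]
cone_blue [([503.0, -341.0, 1.0], 0.89)]
cone_orange [([421.0, -349.0, 4.0], 0.91), ([545.0, -116.0, 7.0], 0.61), ([738.0, -170.0, 4.0], 0.34)]
stand [([505.0, 382.0, 0.0], 0.61)]
brush [([506.0, 376.0, 16.0], 0.82), ([554.0, 80.0, 9.0], 0.63)]
39.65 [504.1 378.2 333.9] 85.4 F [1.1 0.6 0. ] T [-0.05 -0.03 -0.02]
[[-1.     0.019  0.   ]
 [ 0.019  1.     0.   ]
 [-0.     0.    -1.   ]]
j [ 0.9   0.35  0.16  0.   -1.38 -0.92]
to [ 0.16 -0.06 15.89]
```

View pics/s27.png

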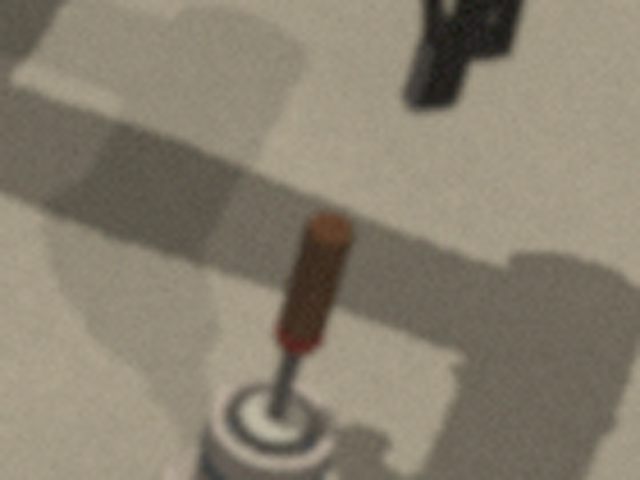

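View pics/top27.png

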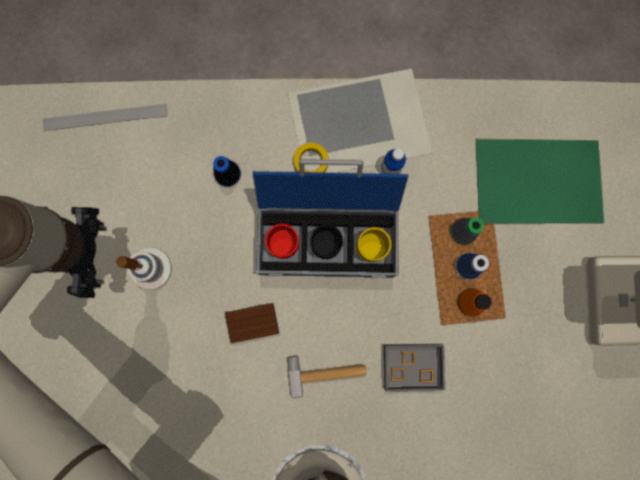

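Emit:
apply_moves:
  steps:
    - {"hand":1,"xyz":[0.1,0,4],"delta_rot":[0,0,0]}
    - {"hand":1,"xyz":[0.1,0,8],"delta_rot":[0,0,0]}
    - {"hand":1,"xyz":[0.1,0,11],"delta_rot":[0,0,0]}
    - {"hand":1,"xyz":[0.1,0,13],"delta_rot":[0,0,0]}
    - {"hand":1,"xyz":[0.1,0,15],"delta_rot":[0,0,0]}
    - {"hand":1,"xyz":[0.1,0,15.9],"delta_rot":[0,0,0]}
    - {"hand":1,"xyz":[0.1,0,15.9],"delta_rot":[0,0,0]}
    - {"hand":1,"xyz":[0.1,0,15.9],"delta_rot":[0,0,0]}

```text
clock: 40.32
position: [503.4, 378.7, 175.3]
ee_rot: [0.009, 1.0, -0.0, 0.0]
contact_force: [0.1, -0.1, -0.0]
gripper_width: 85.3
```

```bash
for i in 1 2; do python3 look.py scene s28.png 503 378 150 60 ; done; python3 look.py top t28.png 503 378 150 60; python3 a.py 502.5 377.7 175
```

```text
crop 429 130 scale 5.333333333333333
crop 429 130 scale 5.333333333333333
crop 69 218 scale 5.333333333333333
40.4667 [503.7 379.2 176.7] 85.3 F [-0.4 -0.6 -0.3] T [-0.02 -0.05 -0.02]
[[-1.     0.019  0.002]
 [ 0.019  1.     0.002]
 [-0.002  0.002 -1.   ]]
j [ 0.9   0.45 -0.09  0.   -1.03 -0.92]
to [ 0.12 -0.15  0.17]
```

View pics/s28.png

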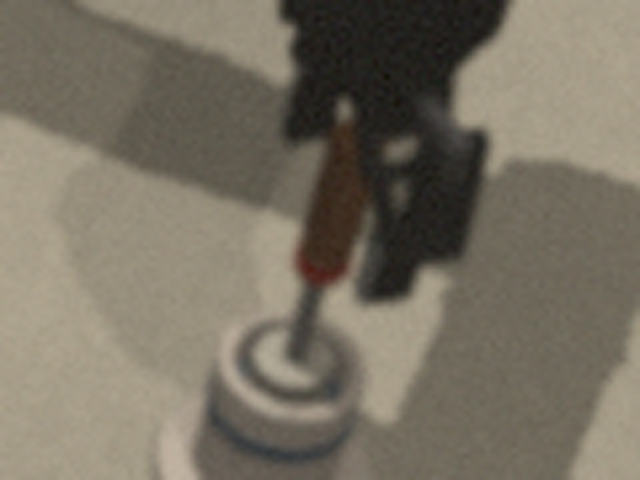

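View pics/t28.png

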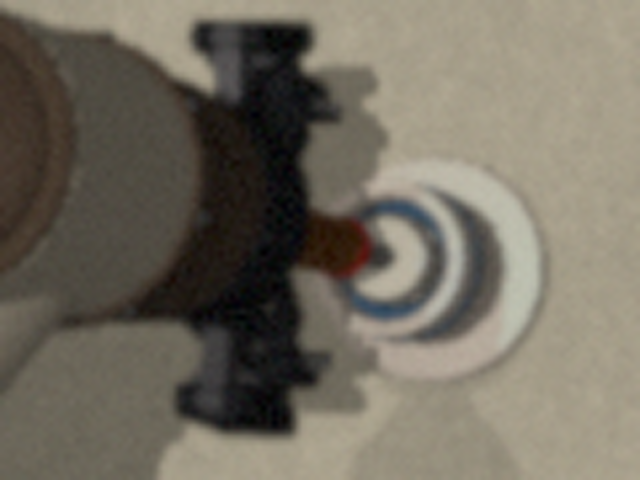

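Emit:
apply_moves:
  steps:
    - {"hand":1,"xyz":[0.1,-0.1,0.1],"delta_rot":[0,0,0]}
    - {"hand":0,"xyz":[0.1,-0.1,0.1],"delta_rot":[0,0,0]}
    - {"hand":0,"xyz":[0.1,-0.1,0.1],"delta_rot":[0,0,0]}
    - {"hand":0,"xyz":[0.1,-0.1,0.1],"delta_rot":[0,0,0]}
    - {"hand":0,"xyz":[0.1,-0.1,0.1],"delta_rot":[0,0,0]}
    - {"hand":0,"xyz":[0.1,-0.1,0.1],"delta_rot":[0,0,0]}
    - {"hand":0,"xyz":[0.1,-0.1,0.1],"delta_rot":[0,0,0]}
    - {"hand":0,"xyz":[0.1,-0.1,0.1],"delta_rot":[0,0,0]}
    - {"hand":0,"xyz":[0.1,-0.1,-1],"delta_rot":[0,0,0]}
    - {"hand":0,"xyz":[0.1,-0.1,-2],"delta_rot":[0,0,0]}
    - {"hand":0,"xyz":[0.1,-0.1,-3],"delta_rot":[0,0,0]}
    - {"hand":0,"xyz":[0.1,-0.1,-3],"delta_rot":[0,0,0]}

```text
clock: 41.47
position: [503.2, 378.5, 208.3]
ee_rot: [0.009, 1.0, 0.002, 0.002]
contact_force: [0.2, 1.1, 0.1]
gripper_width: 21.6
```

```bash
for i in 1 2; do python3 look.py scene s29.png 503 378 130 60 stand brush; done; python3 a.py
```

```text
crop 427 136 scale 5.333333333333333
stand [([503.0, 380.0, 2.0], 0.85)]
brush [([504.0, 380.0, 44.0], 0.84)]
crop 427 136 scale 5.333333333333333
stand [([501.0, 376.0, 3.0], 0.97)]
brush [([503.0, 381.0, 43.0], 0.74)]
41.7667 [501.7 377.2 204.2] 21.6 F [ 0.6 -0.4 -0.6] T [-0.   -0.03 -0.03]
[[-1.     0.019 -0.001]
 [ 0.019  1.    -0.001]
 [ 0.001 -0.001 -1.   ]]
j [ 0.9   0.43 -0.05 -0.   -1.09 -0.92]
```

View pics/s29.png

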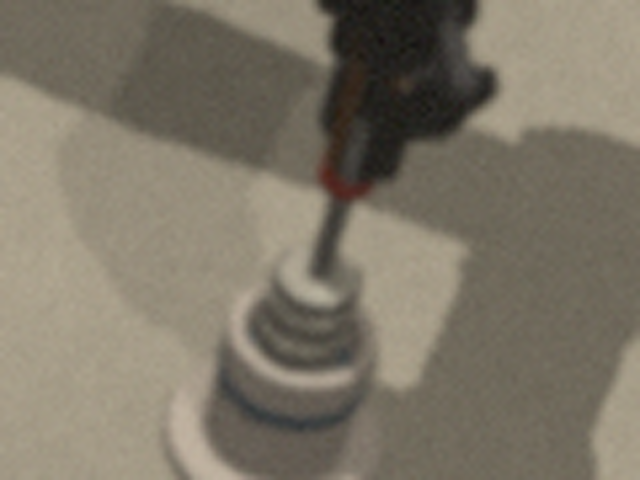

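Emit:
apply_moves:
  steps:
    - {"hand":0,"xyz":[0,0,-3],"delta_rot":[0,0,0]}
    - {"hand":0,"xyz":[0,0,-6],"delta_rot":[0,0,0]}
    - {"hand":0,"xyz":[0,0,-9],"delta_rot":[0,0,0]}
    - {"hand":0,"xyz":[0,0,-9.5],"delta_rot":[0,0,0]}
    - {"hand":0,"xyz":[-0.3,-3,-9.5],"delta_rot":[0,0,0]}
    - {"hand":0,"xyz":[-0.7,-6.5,-9.5],"delta_rot":[0,0,0]}
    - {"hand":0,"xyz":[-1.1,-10,-9.5],"delta_rot":[0,0,0]}
    - {"hand":0,"xyz":[-1.5,-14,-9.5],"delta_rot":[0,0,0]}
    - {"hand":0,"xyz":[-2,-18,-9.5],"delta_rot":[0,0,0]}
    - {"hand":0,"xyz":[-2.4,-22,-9.5],"delta_rot":[0,0,0]}
    - {"hand":0,"xyz":[-2.8,-26,-9.5],"delta_rot":[0,0,0]}
    - {"hand":0,"xyz":[-3.2,-29,-9.5],"delta_rot":[0,0,0]}

```text
clock: 42.77
position: [527.7, 84.1, 299.4]
ee_rot: [0.01, 1.0, -0.0, -0.001]
contact_force: [0.8, -0.3, -0.9]
gripper_width: 21.6
```

Emit:
apply_moves:
  steps:
    - {"hand":0,"xyz":[-0.4,-4,0],"delta_rot":[0,0,0]}
    - {"hand":0,"xyz":[-0.8,-8,0],"delta_rot":[0,0,0]}
    - {"hand":0,"xyz":[-1.2,-12,0],"delta_rot":[0,0,0]}
    - {"hand":0,"xyz":[-1.7,-16,0],"delta_rot":[0,0,0]}
    - {"hand":0,"xyz":[-2.1,-19.5,0],"delta_rot":[0,0,0]}
    - {"hand":0,"xyz":[-2.2,-20.7,0],"delta_rot":[0,0,0]}
    - {"hand":0,"xyz":[-2.2,-20.7,0],"delta_rot":[0,0,0]}
    - {"hand":0,"xyz":[-2.2,-20.7,0],"delta_rot":[0,0,0]}

```text
clock: 43.43
position: [546.3, -120.8, 299.0]
ee_rot: [0.01, 1.0, 0.0, -0.001]
contact_force: [0.2, 0.6, -1.3]
gripper_width: 22.0
```

```bash
for i in 1 2; do python3 look.py scene s30.png 550 -120 150 80 brush; done; python3 look.py top t30.png 550 -90 100 80 brush; python3 a.py 546 -121 172
```

```text
crop 183 165 scale 4.0
brush [([543.0, -118.0, 136.0], 0.78), ([503.0, -343.0, 4.0], 0.61), ([685.0, -26.0, 258.0], 0.6)]
crop 183 165 scale 4.0
brush [([547.0, -118.0, 137.0], 0.69), ([620.0, -26.0, 88.0], 0.4)]
crop 279 181 scale 4.0
brush [([547.0, -123.0, 143.0], 0.6)]
43.7333 [ 546.6 -119.3  299.9] 21.7 F [-0.7 -0.1 -1.3] T [ 0.   -0.04  0.  ]
[[-1.     0.017  0.   ]
 [ 0.017  1.     0.   ]
 [-0.     0.    -1.   ]]
j [ 0.07  0.24 -0.08 -0.   -1.25 -0.09]
to [ 0.06 -0.17 12.79]
```

View pics/s30.png

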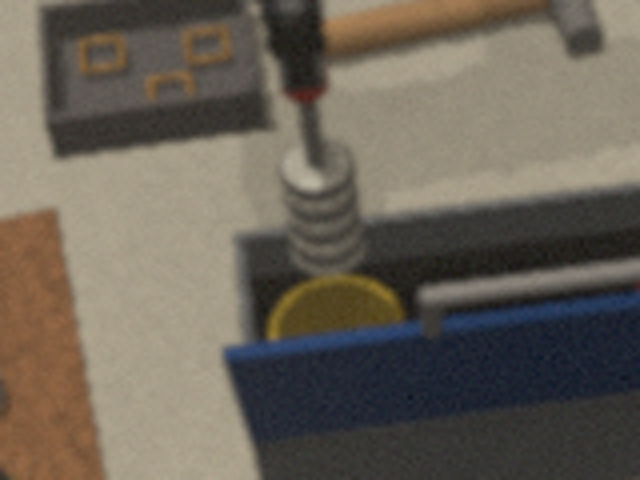

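View pics/t30.png

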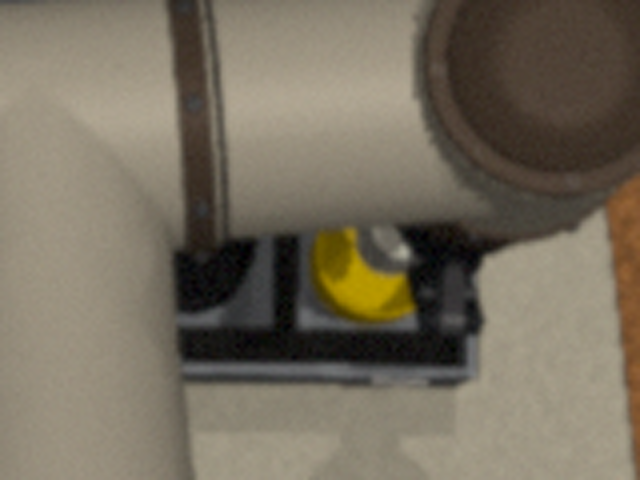

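Emit:
apply_moves:
  steps:
    - {"hand":0,"xyz":[0,-0.1,2],"delta_rot":[0,0,0]}
    - {"hand":0,"xyz":[0,-0.1,4],"delta_rot":[0,0,0]}
    - {"hand":0,"xyz":[0,-0.1,6],"delta_rot":[0,0,0]}
    - {"hand":0,"xyz":[0,-0.1,8],"delta_rot":[0,0,0]}
    - {"hand":0,"xyz":[0,-0.1,10],"delta_rot":[0,0,0]}
    - {"hand":0,"xyz":[0,-0.1,11],"delta_rot":[0,0,0]}
    - {"hand":0,"xyz":[0,-0.1,11.8],"delta_rot":[0,0,0]}
    - {"hand":0,"xyz":[0,-0.1,12.2],"delta_rot":[0,0,0]}
    - {"hand":0,"xyz":[0,-0.1,12.2],"delta_rot":[0,0,0]}
    - {"hand":0,"xyz":[0,-0.1,12.2],"delta_rot":[0,0,0]}

```text
clock: 44.57
position: [547.2, -121.4, 178.7]
ee_rot: [0.009, 1.0, -0.0, 0.001]
contact_force: [0.3, 0.4, -0.9]
gripper_width: 21.8
```

```bash
for i in 1 2; do python3 look.py scene s31.png 550 -120 100 80 brush cup_yellow; done; python3 a.py
```

```text
crop 185 180 scale 4.0
brush [([550.0, -22.0, -1.0], 0.2)]
cup_yellow [([682.0, -30.0, 260.0], 0.73)]
crop 185 180 scale 4.0
brush []
cup_yellow []
44.8667 [ 546.8 -121.5  178.4] 21.6 F [ 0.2  0.2 -1.1] T [-0.01  0.01  0.  ]
[[-1.     0.019  0.001]
 [ 0.019  1.     0.   ]
 [-0.001  0.    -1.   ]]
j [ 0.07  0.34 -0.26  0.   -0.97 -0.09]
```

View pics/s31.png

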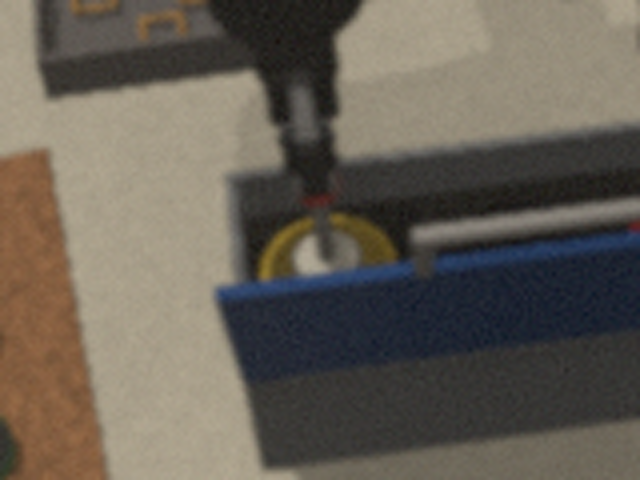

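Head is inside the yellow cup. Push on to contact in small steps.

Emit:
apply_moves:
  steps:
    - {"hand":0,"xyz":[0,0,0.2],"delta_rot":[0,0,0]}
    - {"hand":0,"xyz":[0,0,0.4],"delta_rot":[0,0,0]}
    - {"hand":0,"xyz":[0,0,0.6],"delta_rot":[0,0,0]}
    - {"hand":0,"xyz":[0,0,0.6],"delta_rot":[0,0,0]}

```text
clock: 45.2
position: [546.9, -121.6, 173.0]
ee_rot: [0.009, 1.0, -0.0, 0.0]
contact_force: [-1.3, 1.4, 5.3]
gripper_width: 21.8
```

Emit:
apply_moves:
  steps:
    - {"hand":0,"xyz":[0,0,0.2],"delta_rot":[0,0,0]}
    - {"hand":0,"xyz":[0,0,0.3],"delta_rot":[0,0,0]}
    - {"hand":0,"xyz":[0,0,0.3],"delta_rot":[0,0,0]}

```text
clock: 45.45
position: [547.3, -121.9, 172.9]
ee_rot: [0.009, 1.0, -0.001, 0.001]
contact_force: [-4.8, 1.8, 17.1]
gripper_width: 22.0
```

Emit:
apply_moves:
  steps:
    - {"hand":0,"xyz":[0,0,-2],"delta_rot":[0,0,0]}
    - {"hand":0,"xyz":[0,0,-4],"delta_rot":[0,0,0]}
    - {"hand":0,"xyz":[0,0,-5.5],"delta_rot":[0,0,0]}
    - {"hand":0,"xyz":[0,0,-6.5],"delta_rot":[0,0,0]}
    - {"hand":0,"xyz":[0,0,-6.8],"delta_rot":[0,0,0]}
    - {"hand":0,"xyz":[0,0,-6.8],"delta_rot":[0,0,0]}
    - {"hand":0,"xyz":[0,0,-6.8],"delta_rot":[0,0,0]}
    - {"hand":0,"xyz":[0,0,-6.8],"delta_rot":[0,0,0]}

```text
clock: 46.12
position: [545.8, -121.4, 235.4]
ee_rot: [0.01, 1.0, 0.0, -0.001]
contact_force: [0.3, 0.2, -2.0]
gripper_width: 21.8
```

Emit:
apply_moves:
  steps:
    - {"hand":0,"xyz":[0,0,-0.3],"delta_rot":[0,0,0]}
    - {"hand":0,"xyz":[0,0,-0.3],"delta_rot":[0,0,0]}
    - {"hand":0,"xyz":[0,0,-0.3],"delta_rot":[0,0,0]}

```text
clock: 46.37
position: [546.6, -121.5, 239.6]
ee_rot: [0.01, 1.0, -0.0, -0.0]
contact_force: [-0.9, -0.6, -0.7]
gripper_width: 21.7
```

```bash
for i in 1 2; do python3 look.py scene s32.png 550 -120 100 80 brush cup_yellow; done; python3 a.py
```

```text
crop 185 180 scale 4.0
brush [([547.0, -120.0, 76.0], 0.74), ([504.0, -343.0, 4.0], 0.42)]
cup_yellow [([585.0, -333.0, 7.0], 0.17)]
crop 185 180 scale 4.0
brush [([544.0, -117.0, 76.0], 0.96), ([743.0, 13.0, -2.0], 0.67)]
cup_yellow []
46.6667 [ 546.5 -121.5  239.7] 21.7 F [-0.1 -0.4 -1.3] T [0.03 0.03 0.01]
[[-1.     0.019 -0.   ]
 [ 0.019  1.     0.   ]
 [ 0.     0.    -1.   ]]
j [ 0.07  0.28 -0.18 -0.   -1.11 -0.09]
```

View pics/s32.png

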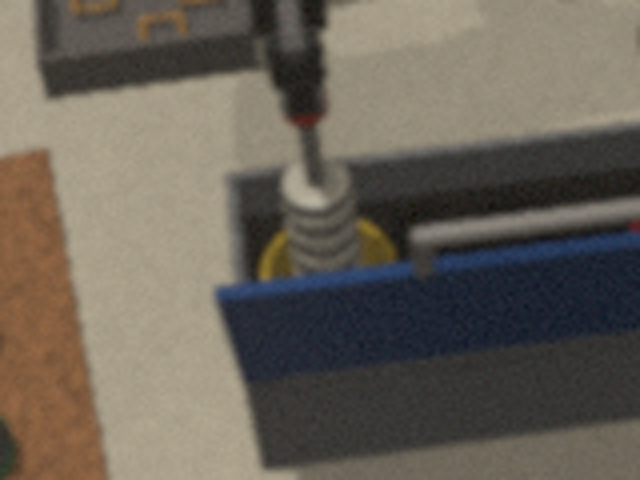

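Emit:
apply_moves:
  steps:
    - {"hand":0,"xyz":[0,0,2],"delta_rot":[0,0,0]}
    - {"hand":0,"xyz":[0,0,4],"delta_rot":[0,0,0]}
    - {"hand":0,"xyz":[0,0,5.5],"delta_rot":[0,0,0]}
    - {"hand":0,"xyz":[0,0,6.4],"delta_rot":[0,0,0]}
    - {"hand":0,"xyz":[0,0,6.8],"delta_rot":[0,0,0]}
    - {"hand":0,"xyz":[0,0,7],"delta_rot":[0,0,0]}
    - {"hand":0,"xyz":[0,0,7],"delta_rot":[0,0,0]}
    - {"hand":0,"xyz":[0,0,7],"delta_rot":[0,0,0]}

```text
clock: 47.33
position: [546.3, -121.8, 173.0]
ee_rot: [0.009, 1.0, -0.001, -0.0]
contact_force: [-5.6, 1.6, 12.7]
gripper_width: 21.5
```

Emit:
apply_moves:
  steps:
    - {"hand":0,"xyz":[0,0,-3],"delta_rot":[0,0,0]}
    - {"hand":0,"xyz":[0,0,-6],"delta_rot":[0,0,0]}
    - {"hand":0,"xyz":[0,0,-9],"delta_rot":[0,0,0]}
    - {"hand":0,"xyz":[0,0,-12],"delta_rot":[0,0,0]}
    - {"hand":0,"xyz":[-0.1,3,-12.5],"delta_rot":[0,0,0]}
    - {"hand":0,"xyz":[-0.2,7,-12.5],"delta_rot":[0,0,0]}
    - {"hand":0,"xyz":[-0.3,11,-12.5],"delta_rot":[0,0,0]}
    - {"hand":0,"xyz":[-0.4,15,-12.5],"delta_rot":[0,0,0]}
    - {"hand":0,"xyz":[-0.5,18,-12.5],"delta_rot":[0,0,0]}
    - {"hand":0,"xyz":[-0.5,19.6,-12.5],"delta_rot":[0,0,0]}
    - {"hand":0,"xyz":[-0.5,19.6,-12.5],"delta_rot":[0,0,0]}
    - {"hand":0,"xyz":[-0.5,19.6,-12.5],"delta_rot":[0,0,0]}

```text
clock: 48.33
position: [555.3, 75.3, 295.1]
ee_rot: [0.009, 1.0, -0.0, 0.0]
contact_force: [0.3, -0.7, -1.1]
gripper_width: 21.8
```

```bash
for i in 1 2; do python3 look.py scene s33.png 555 75 130 80 brush cup_red; done; python3 look.py top t33.png 550 40 100 80 brush cup_red cup_yellow; python3 a.py 555.5 75 177
```

```text
crop 278 159 scale 4.0
brush [([556.0, 80.0, 131.0], 0.57)]
cup_red []
crop 278 159 scale 4.0
brush [([557.0, 76.0, 133.0], 0.84)]
cup_red []
crop 217 181 scale 4.0
brush [([557.0, 68.0, 134.0], 0.55)]
cup_red [([558.0, 77.0, 6.0], 0.51)]
cup_yellow [([545.0, -120.0, 6.0], 0.82), ([683.0, -25.0, 258.0], 0.39)]
48.8333 [555.3  73.9 294.8] 21.6 F [ 0.7  0.1 -0.5] T [ 0.02  0.   -0.01]
[[-1.    0.02  0.  ]
 [ 0.02  1.   -0.  ]
 [-0.   -0.   -1.  ]]
j [ 0.42  0.25 -0.09  0.   -1.24 -0.44]
to [-0.02  0.11 11.78]
```

View pics/s33.png

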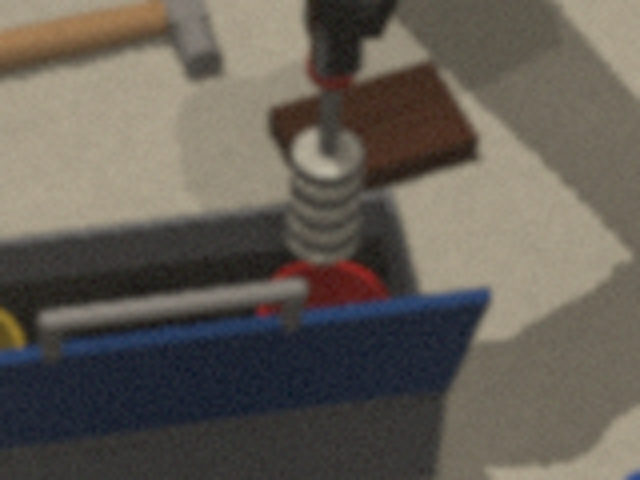

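View pics/t33.png

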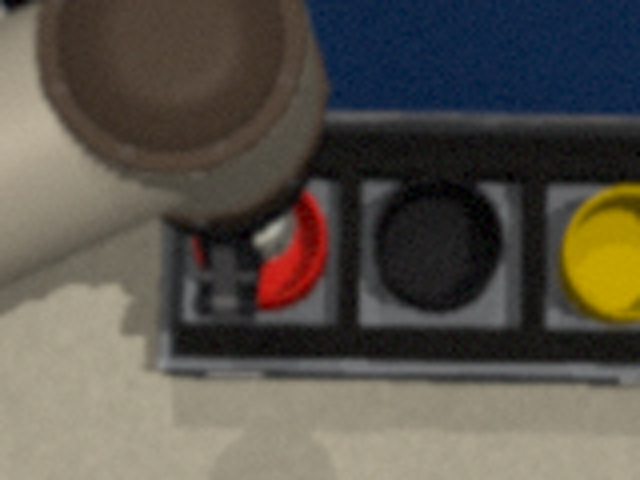

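Emit:
apply_moves:
  steps:
    - {"hand":0,"xyz":[0,0.1,2],"delta_rot":[0,0,0]}
    - {"hand":0,"xyz":[0,0.1,4],"delta_rot":[0,0,0]}
    - {"hand":0,"xyz":[0,0.1,6],"delta_rot":[0,0,0]}
    - {"hand":0,"xyz":[0,0.1,8],"delta_rot":[0,0,0]}
    - {"hand":0,"xyz":[0,0.1,9.5],"delta_rot":[0,0,0]}
    - {"hand":0,"xyz":[0,0.1,11],"delta_rot":[0,0,0]}
    - {"hand":0,"xyz":[0,0.1,11.7],"delta_rot":[0,0,0]}
    - {"hand":0,"xyz":[0,0.1,12.1],"delta_rot":[0,0,0]}
    - {"hand":0,"xyz":[0,0.1,12.4],"delta_rot":[0,0,0]}
    - {"hand":0,"xyz":[0,0.1,12.4],"delta_rot":[0,0,0]}
    - {"hand":0,"xyz":[0,0.1,12.4],"delta_rot":[0,0,0]}

```text
clock: 49.75
position: [555.2, 75.2, 173.0]
ee_rot: [0.009, 1.0, -0.0, 0.0]
contact_force: [-2.4, -0.5, 6.6]
gripper_width: 21.7
```

Emit:
apply_moves:
  steps:
    - {"hand":0,"xyz":[0,0,0.2],"delta_rot":[0,0,0]}
    - {"hand":0,"xyz":[0,0,0.2],"delta_rot":[0,0,0]}
    - {"hand":0,"xyz":[0,0,-2],"delta_rot":[0,0,0]}
    - {"hand":0,"xyz":[0,0,-4],"delta_rot":[0,0,0]}
    - {"hand":0,"xyz":[0,0,-5.5],"delta_rot":[0,0,0]}
    - {"hand":0,"xyz":[0,0,-6.5],"delta_rot":[0,0,0]}
    - {"hand":0,"xyz":[0,0,-6.7],"delta_rot":[0,0,0]}
    - {"hand":0,"xyz":[0,0,-6.7],"delta_rot":[0,0,0]}
    - {"hand":0,"xyz":[0,0,-6.7],"delta_rot":[0,0,0]}
    - {"hand":0,"xyz":[0,0,-6.7],"delta_rot":[0,0,0]}

```text
clock: 50.58
position: [554.7, 75.2, 236.6]
ee_rot: [0.01, 1.0, -0.0, -0.001]
contact_force: [-0.4, 0.2, -1.4]
gripper_width: 21.6
```

```bash
for i in 1 2; do python3 look.py scene s34.png 555 75 130 80 brush; done;  python3 a.py
```

```text
crop 278 159 scale 4.0
brush [([553.0, 78.0, 74.0], 0.74)]
crop 278 159 scale 4.0
brush [([554.0, 80.0, 72.0], 0.68)]
50.7833 [555.1  75.3 237. ] 21.9 F [-0.2 -0.  -0.3] T [0.01 0.03 0.02]
[[-1.     0.019 -0.001]
 [ 0.019  1.    -0.001]
 [ 0.001 -0.001 -1.   ]]
j [ 0.42  0.29 -0.18 -0.   -1.11 -0.44]
```

View pics/s34.png

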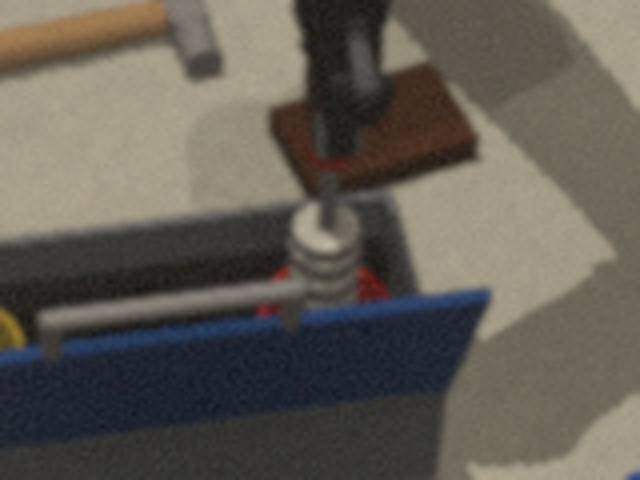

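Emit:
apply_moves:
  steps:
    - {"hand":0,"xyz":[0,0,-0.3],"delta_rot":[0,0,0]}
    - {"hand":0,"xyz":[0,0,-0.3],"delta_rot":[0,0,0]}
    - {"hand":0,"xyz":[0,0,-0.3],"delta_rot":[0,0,0]}
    - {"hand":0,"xyz":[0,0,2],"delta_rot":[0,0,0]}
    - {"hand":0,"xyz":[0,0,4],"delta_rot":[0,0,0]}
    - {"hand":0,"xyz":[0,0,5.5],"delta_rot":[0,0,0]}
    - {"hand":0,"xyz":[0,0,6.3],"delta_rot":[0,0,0]}
    - {"hand":0,"xyz":[0,0,6.7],"delta_rot":[0,0,0]}
    - {"hand":0,"xyz":[0,0,6.8],"delta_rot":[0,0,0]}
    - {"hand":0,"xyz":[0,0,6.8],"delta_rot":[0,0,0]}
    - {"hand":0,"xyz":[0,0,6.8],"delta_rot":[0,0,0]}

```text
clock: 51.7
position: [555.0, 75.0, 173.0]
ee_rot: [0.009, 1.0, -0.001, -0.0]
contact_force: [-5.6, -0.0, 12.0]
gripper_width: 21.8
```

Emit:
apply_moves:
  steps:
    - {"hand":0,"xyz":[0,0,-3],"delta_rot":[0,0,0]}
    - {"hand":0,"xyz":[0,0,-6],"delta_rot":[0,0,0]}
    - {"hand":0,"xyz":[0,0,-9],"delta_rot":[0,0,0]}
    - {"hand":0,"xyz":[0,0,-12],"delta_rot":[0,0,0]}
    - {"hand":0,"xyz":[0.1,-3,-12.4],"delta_rot":[0,0,0]}
    - {"hand":0,"xyz":[0.2,-7,-12.4],"delta_rot":[0,0,0]}
    - {"hand":0,"xyz":[0.2,-9.7,-12.4],"delta_rot":[0,0,0]}
    - {"hand":0,"xyz":[0.2,-9.7,-12.4],"delta_rot":[0,0,0]}
    - {"hand":0,"xyz":[0.2,-9.7,-12.4],"delta_rot":[0,0,0]}

```text
clock: 52.45
position: [551.5, -22.8, 294.4]
ee_rot: [0.011, 1.0, 0.0, 0.001]
contact_force: [1.0, 0.8, -0.9]
gripper_width: 21.6
```

```bash
for i in 1 2; do python3 look.py scene s35.png 555 -22 130 80 brush cup_black; done; python3 look.py top t35.png 550 -22 100 80 brush cup_red cup_black cup_yellow; python3 a.py 551 -22 177
```

```text
crop 232 166 scale 4.0
brush [([551.0, -20.0, 127.0], 0.66)]
cup_black []
crop 232 166 scale 4.0
brush [([552.0, -19.0, 130.0], 0.89)]
cup_black []
crop 247 181 scale 4.0
brush []
cup_red [([559.0, 78.0, 8.0], 0.49)]
cup_black [([556.0, -23.0, 6.0], 0.62)]
cup_yellow [([544.0, -120.0, 7.0], 0.62), ([746.0, 12.0, -2.0], 0.45)]
53.0 [551.5 -21.2 293.7] 21.8 F [-0.5  0.9 -1.7] T [-0.05  0.01 -0.03]
[[-1.     0.018 -0.   ]
 [ 0.018  1.    -0.   ]
 [ 0.    -0.    -1.   ]]
j [ 0.26  0.23 -0.11  0.   -1.23 -0.27]
to [ 0.04 -0.09 11.67]
```

View pics/s35.png

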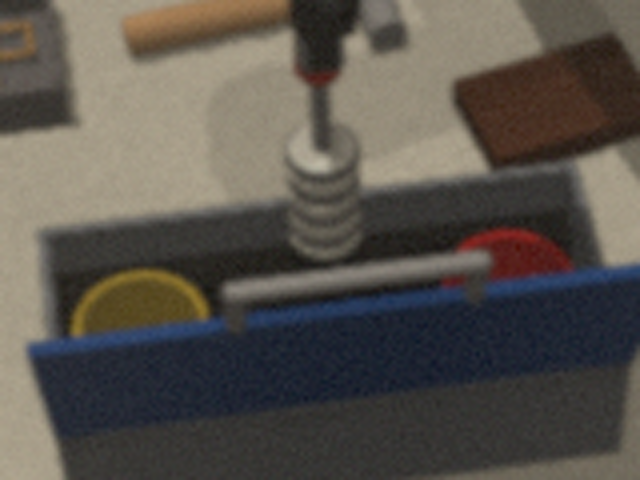

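View pics/t35.png

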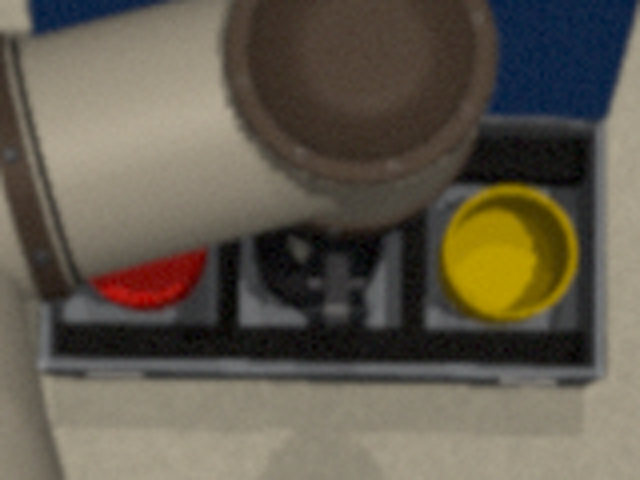

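Emit:
apply_moves:
  steps:
    - {"hand":0,"xyz":[0,0,2],"delta_rot":[0,0,0]}
    - {"hand":0,"xyz":[0,0,4],"delta_rot":[0,0,0]}
    - {"hand":0,"xyz":[0,0,6],"delta_rot":[0,0,0]}
    - {"hand":0,"xyz":[0,0,8],"delta_rot":[0,0,0]}
    - {"hand":0,"xyz":[0,0,9.5],"delta_rot":[0,0,0]}
    - {"hand":0,"xyz":[0,0,11],"delta_rot":[0,0,0]}
    - {"hand":0,"xyz":[0,0,11.6],"delta_rot":[0,0,0]}
    - {"hand":0,"xyz":[0,0,12],"delta_rot":[0,0,0]}
    - {"hand":0,"xyz":[0,0,12.2],"delta_rot":[0,0,0]}
    - {"hand":0,"xyz":[0,0,12.3],"delta_rot":[0,0,0]}
    - {"hand":0,"xyz":[0,0,12.3],"delta_rot":[0,0,0]}

```text
clock: 53.92
position: [551.4, -21.7, 173.0]
ee_rot: [0.009, 1.0, -0.0, 0.0]
contact_force: [-3.1, -0.3, 5.7]
gripper_width: 21.9
```

Emit:
apply_moves:
  steps:
    - {"hand":0,"xyz":[0,0,0.2],"delta_rot":[0,0,0]}
    - {"hand":0,"xyz":[0,0,0.2],"delta_rot":[0,0,0]}
    - {"hand":0,"xyz":[0,0,-2],"delta_rot":[0,0,0]}
    - {"hand":0,"xyz":[0,0,-4],"delta_rot":[0,0,0]}
    - {"hand":0,"xyz":[0,0,-5.5],"delta_rot":[0,0,0]}
    - {"hand":0,"xyz":[0,0,-6.5],"delta_rot":[0,0,0]}
    - {"hand":0,"xyz":[0,0,-6.9],"delta_rot":[0,0,0]}
    - {"hand":0,"xyz":[0,0,-6.9],"delta_rot":[0,0,0]}
    - {"hand":0,"xyz":[0,0,-6.9],"delta_rot":[0,0,0]}
    - {"hand":0,"xyz":[0,0,-6.9],"delta_rot":[0,0,0]}

```text
clock: 54.75
position: [550.8, -21.6, 238.7]
ee_rot: [0.01, 1.0, -0.0, -0.001]
contact_force: [0.8, -0.7, -1.5]
gripper_width: 21.6
```

```bash
for i in 1 2; do python3 look.py scene s36.png 555 -22 130 80 brush; done;  python3 a.py
```

```text
crop 232 166 scale 4.0
brush [([683.0, -29.0, 260.0], 0.71), ([549.0, -20.0, 75.0], 0.68)]
crop 232 166 scale 4.0
brush [([550.0, -20.0, 76.0], 0.76)]
54.95 [551.2 -21.6 239. ] 21.5 F [ 0.7 -0.4  0.1] T [ 0.03  0.02 -0.03]
[[-1.     0.019 -0.002]
 [ 0.019  1.    -0.   ]
 [ 0.002 -0.    -1.   ]]
j [ 0.25  0.27 -0.2  -0.   -1.11 -0.27]
```

View pics/s36.png

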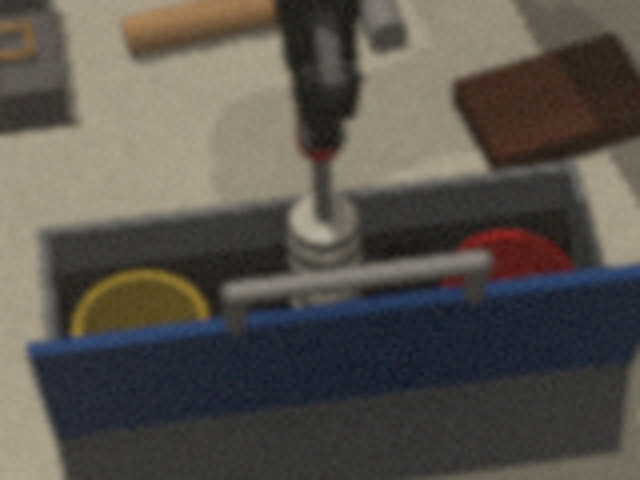

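Emit:
apply_moves:
  steps:
    - {"hand":0,"xyz":[0,0,2],"delta_rot":[0,0,0]}
    - {"hand":0,"xyz":[0,0,4],"delta_rot":[0,0,0]}
    - {"hand":0,"xyz":[0,0,5.5],"delta_rot":[0,0,0]}
    - {"hand":0,"xyz":[0,0,6.3],"delta_rot":[0,0,0]}
    - {"hand":0,"xyz":[0,0,6.8],"delta_rot":[0,0,0]}
    - {"hand":0,"xyz":[0,0,7.1],"delta_rot":[0,0,0]}
    - {"hand":0,"xyz":[0,0,7.1],"delta_rot":[0,0,0]}
    - {"hand":0,"xyz":[0,0,7.1],"delta_rot":[0,0,0]}

```text
clock: 55.62
position: [551.3, -22.0, 172.9]
ee_rot: [0.009, 1.0, -0.001, -0.0]
contact_force: [-7.6, 1.3, 17.2]
gripper_width: 22.1
```

Emit:
apply_moves:
  steps:
    - {"hand":0,"xyz":[0,0,-3],"delta_rot":[0,0,0]}
    - {"hand":0,"xyz":[0,0,-6],"delta_rot":[0,0,0]}
    - {"hand":0,"xyz":[0,0,-9],"delta_rot":[0,0,0]}
    - {"hand":0,"xyz":[0,0,-12],"delta_rot":[0,0,0]}
    - {"hand":0,"xyz":[0.4,3,-12.8],"delta_rot":[0,0,0]}
    - {"hand":0,"xyz":[1,7,-12.8],"delta_rot":[0,0,0]}
    - {"hand":0,"xyz":[1.5,11,-12.8],"delta_rot":[0,0,0]}
    - {"hand":0,"xyz":[2.1,15,-12.8],"delta_rot":[0,0,0]}
    - {"hand":0,"xyz":[2.7,19,-12.8],"delta_rot":[0,0,0]}
    - {"hand":0,"xyz":[3.2,23,-12.8],"delta_rot":[0,0,0]}
    - {"hand":0,"xyz":[3.5,25,-12.8],"delta_rot":[0,0,0]}
    - {"hand":0,"xyz":[3.5,25,-12.8],"delta_rot":[0,0,0]}

```text
clock: 56.62
position: [520.9, 233.2, 296.9]
ee_rot: [0.007, 1.0, 0.001, 0.0]
contact_force: [0.6, -0.8, -1.5]
gripper_width: 21.6
```

```bash
python3 - <<'E'
from h import *
c={}
for n in ['scene','top','scene','top']:
  p=show(n,n+'37.png'); find(p,['stand','brush','cone_grey','cone_blue','cone_orange'])
t=p; f=t['frame']
u=proj(t,[502.5,377.5,50])[0].round().astype(int); print(u)
cv2.imwrite('pics/t37.png',cv2.resize(f[u[1]-40:u[1]+40,u[0]-50:u[0]+50],None,fx=6,fy=6,interpolation=cv2.INTER_CUBIC))
E
python3 a.py 502.5 377.5 300
```

```text
stand [([502.0, 375.0, 4.0], 0.68)]
brush [([522.0, 234.0, 134.0], 0.79)]
cone_grey [([583.0, -335.0, 3.0], 0.85)]
cone_blue [([502.0, -344.0, 5.0], 0.81), ([498.0, -340.0, 2.0], 0.55)]
cone_orange [([424.0, -344.0, -0.0], 0.86)]
stand [([500.0, 378.0, -2.0], 0.72), ([549.0, -120.0, 11.0], 0.53)]
brush []
cone_grey [([582.0, -336.0, 4.0], 0.77)]
cone_blue [([503.0, -341.0, 4.0], 0.65), ([524.0, 225.0, 135.0], 0.38)]
cone_orange [([420.0, -346.0, 6.0], 0.64), ([547.0, -117.0, 10.0], 0.39)]
stand [([501.0, 376.0, 2.0], 0.64)]
brush [([521.0, 231.0, 136.0], 0.81)]
cone_grey [([582.0, -334.0, 6.0], 0.67)]
cone_blue [([505.0, -341.0, 3.0], 0.94)]
cone_orange [([421.0, -346.0, -0.0], 0.57), ([735.0, -168.0, -2.0], 0.31)]
stand [([502.0, 381.0, -1.0], 0.61), ([500.0, -339.0, -1.0], 0.59), ([382.0, 149.0, 1.0], 0.38)]
brush [([521.0, 226.0, 136.0], 0.57)]
cone_grey [([580.0, -334.0, 2.0], 0.91)]
cone_blue [([502.0, -343.0, 3.0], 0.69), ([423.0, -349.0, 4.0], 0.43)]
cone_orange [([420.0, -347.0, 5.0], 0.66)]
[144 267]
57.8167 [521.2 229.1 296.8] 21.7 F [-0.1 -0.   0.1] T [ 0.02 -0.03 -0.01]
[[-1.     0.019 -0.   ]
 [ 0.019  1.    -0.   ]
 [ 0.    -0.    -1.   ]]
j [ 0.7   0.26 -0.06 -0.   -1.25 -0.72]
to [ 2.15 14.8  -0.32]
```

View pics/t37.png

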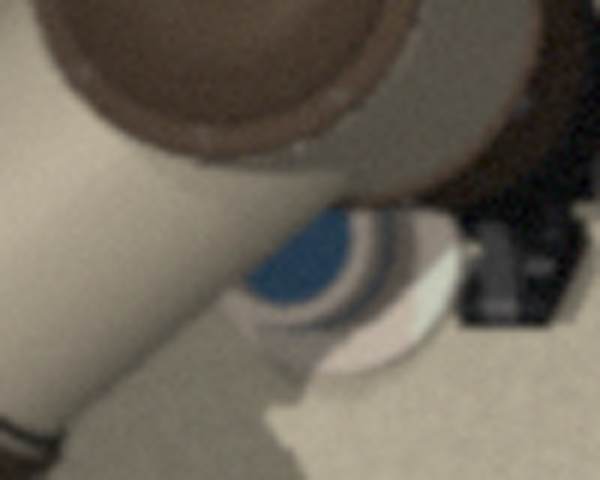

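View pics/scene37.png

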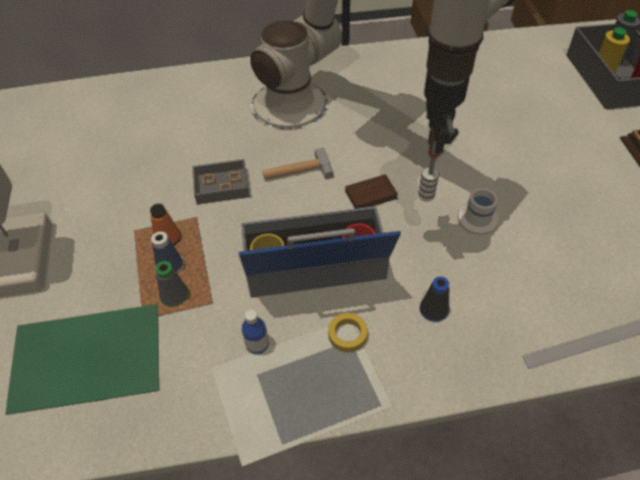

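Emit:
apply_moves:
  steps:
    - {"hand":0,"xyz":[0.5,3.5,0],"delta_rot":[0,0,0]}
    - {"hand":0,"xyz":[1,7.5,0],"delta_rot":[0,0,0]}
    - {"hand":0,"xyz":[1.6,11.5,0],"delta_rot":[0,0,0]}
    - {"hand":0,"xyz":[2,14,0],"delta_rot":[0,0,0]}
    - {"hand":0,"xyz":[2.1,14.8,0],"delta_rot":[0,0,0]}
    - {"hand":0,"xyz":[2.1,14.8,0],"delta_rot":[0,0,0]}
    - {"hand":0,"xyz":[2.1,14.8,0],"delta_rot":[0,0,0]}

```text
clock: 58.4
position: [502.8, 377.2, 296.4]
ee_rot: [0.009, 1.0, -0.001, -0.0]
contact_force: [-0.2, -0.8, -0.9]
gripper_width: 21.8
```

```bash
for i in 1 2; do python3 look.py scene s38.png 502 378 100 60 stand brush; done; python3 look.py top t38.png 502 360 100 60 stand brush; python3 a.py 502.3 377.5 178
```

```text
crop 424 145 scale 5.333333333333333
stand [([501.0, 374.0, 2.0], 0.88)]
brush [([502.0, 380.0, 131.0], 0.97)]
crop 424 145 scale 5.333333333333333
stand [([499.0, 379.0, 4.0], 0.62)]
brush [([506.0, 377.0, 137.0], 0.96)]
crop 85 220 scale 5.333333333333333
stand [([501.0, 379.0, 1.0], 0.71)]
brush [([508.0, 375.0, 139.0], 0.8)]
58.85 [503.2 376.9 297.1] 21.5 F [ 1.2 -0.1 -1.7] T [0.01 0.03 0.02]
[[-1.    0.02  0.  ]
 [ 0.02  1.    0.  ]
 [-0.    0.   -1.  ]]
j [ 0.9   0.37  0.09  0.   -1.29 -0.92]
to [ 0.09  0.06 11.91]
```

View pics/s38.png

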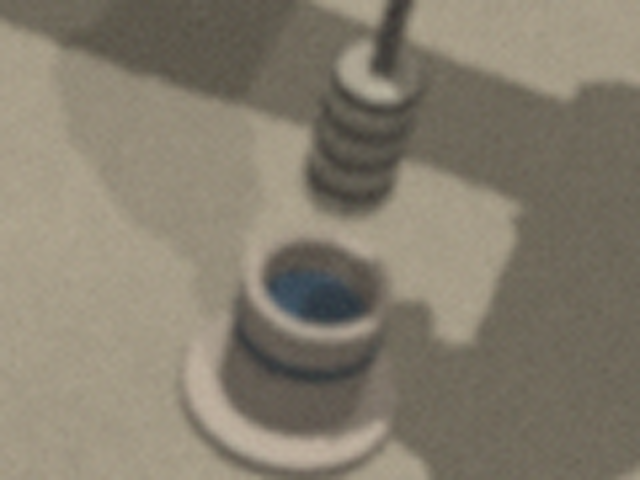

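View pics/t38.png

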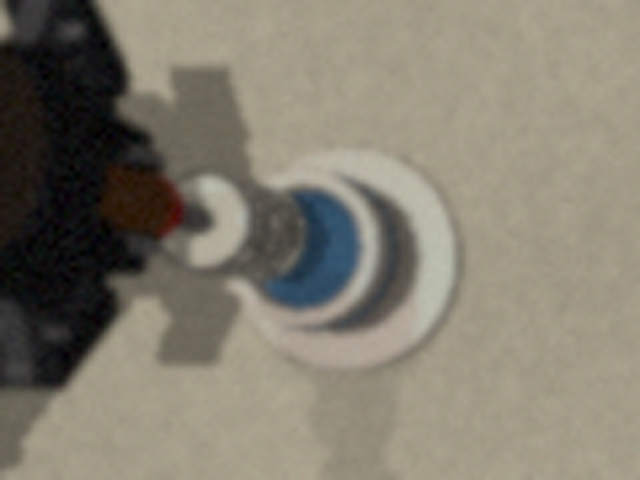

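```bash
python3 - <<'E'
from h import *
t=get_image('top');s=get_image('scene')
X=[[502.3,377.5,z] for z in (12,78,134,204)]
print(((proj(t,X)-[85,220])*5.333).round(0).tolist()); print(((proj(s,X)-[424,145])*5.333).round(0).tolist())
for p,n in((t,'t'),(s,'s')):
  m=nets.outline_of(p,'stand')[0]['pixels']; ys,xs=np.where(m); print(n,xs.min(),xs.max(),ys.min(),ys.max())
E
```

```text
[[341.0, 256.0], [296.0, 245.0], [254.0, 235.0], [195.0, 221.0]]
[[284.0, 378.0], [314.0, 279.0], [341.0, 188.0], [377.0, 65.0]]
t 129 171 247 289
s 458 497 188 234
```

Emit:
apply_moves:
  steps:
    - {"hand":0,"xyz":[0.1,0.1,2],"delta_rot":[0,0,0]}
    - {"hand":0,"xyz":[0.1,0.1,4],"delta_rot":[0,0,0]}
    - {"hand":0,"xyz":[0.1,0.1,5.5],"delta_rot":[0,0,0]}
    - {"hand":0,"xyz":[0.1,0.1,6.5],"delta_rot":[0,0,0]}
    - {"hand":0,"xyz":[0.1,0.1,7.5],"delta_rot":[0,0,0]}
    - {"hand":0,"xyz":[0.1,0.1,7.5],"delta_rot":[0,0,0]}
    - {"hand":0,"xyz":[0.1,0.1,7.5],"delta_rot":[0,0,0]}

```text
clock: 59.63
position: [502.2, 378.5, 221.9]
ee_rot: [0.009, 1.0, -0.0, 0.0]
contact_force: [-0.9, 0.1, -1.1]
gripper_width: 22.0
```

```bash
for i in 1 2; do python3 look.py scene s39.png 502 378 100 60 stand brush; done; python3 a.py 502.3 377.5 178
```

```text
crop 424 145 scale 5.333333333333333
stand [([502.0, 378.0, 4.0], 0.83)]
brush [([504.0, 380.0, 59.0], 0.63), ([719.0, 206.0, 2.0], 0.5)]
crop 424 145 scale 5.333333333333333
stand [([504.0, 378.0, 2.0], 0.82), ([620.0, -24.0, 86.0], 0.41)]
brush [([504.0, 381.0, 58.0], 0.65)]
59.9333 [502.3 378.7 222.7] 21.8 F [ 1.  -0.1 -0.5] T [-0.01  0.04  0.  ]
[[-1.     0.019  0.001]
 [ 0.019  1.     0.001]
 [-0.001  0.001 -1.   ]]
j [ 0.9   0.41 -0.03  0.   -1.13 -0.92]
to [-0.   -0.13  4.47]
```

View pics/s39.png

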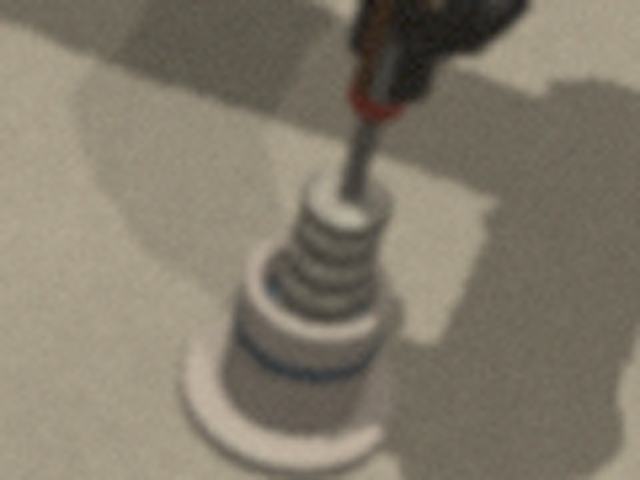

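Emit:
apply_moves:
  steps:
    - {"hand":0,"xyz":[0,-0.1,1.5],"delta_rot":[0,0,0]}
    - {"hand":0,"xyz":[0,-0.1,3],"delta_rot":[0,0,0]}
    - {"hand":0,"xyz":[0,-0.1,4],"delta_rot":[0,0,0]}
    - {"hand":0,"xyz":[0,-0.1,4.5],"delta_rot":[0,0,0]}
    - {"hand":0,"xyz":[0,-0.1,4.8],"delta_rot":[0,0,0]}
    - {"hand":0,"xyz":[0,-0.1,4.8],"delta_rot":[0,0,0]}
    - {"hand":0,"xyz":[0,-0.1,4.8],"delta_rot":[0,0,0]}

```text
clock: 60.52
position: [502.4, 377.9, 174.4]
ee_rot: [0.009, 1.0, 0.001, 0.001]
contact_force: [-1.0, 0.1, -0.5]
gripper_width: 21.5
```

Emit:
apply_moves:
  steps:
    - {"hand":0,"xyz":[0,0,0.1],"delta_rot":[0,0,0]}
    - {"hand":0,"xyz":[0,0,0.2],"delta_rot":[0,0,0]}
    - {"hand":0,"xyz":[0,0,0.2],"delta_rot":[0,0,0]}

```text
clock: 60.77
position: [502.6, 378.1, 174.0]
ee_rot: [0.009, 1.0, 0.001, 0.001]
contact_force: [-1.4, -0.5, 6.1]
gripper_width: 21.6
```

Emit:
apply_moves:
  steps:
    - {"hand":0.35,"xyz":[0,0,0],"delta_rot":[0,0,0]}
    - {"hand":0.5,"xyz":[0,0,0],"delta_rot":[0,0,0]}
    - {"hand":0.8,"xyz":[0,0,0],"delta_rot":[0,0,0]}
    - {"hand":1,"xyz":[0,0,0],"delta_rot":[0,0,0]}
    - {"hand":1,"xyz":[0,0,0],"delta_rot":[0,0,0]}
    - {"hand":1,"xyz":[0,0,-2],"delta_rot":[0,0,0]}
    - {"hand":1,"xyz":[0,0,-5],"delta_rot":[0,0,0]}
    - {"hand":1,"xyz":[0,0,-9],"delta_rot":[0,0,0]}
    - {"hand":1,"xyz":[0,0,-13],"delta_rot":[0,0,0]}
    - {"hand":1,"xyz":[0,0,-16],"delta_rot":[0,0,0]}
    - {"hand":1,"xyz":[0,0,-16],"delta_rot":[0,0,0]}
    - {"hand":1,"xyz":[0,0,-16],"delta_rot":[0,0,0]}

```text
clock: 61.77
position: [502.4, 377.9, 334.3]
ee_rot: [0.01, 1.0, 0.002, 0.002]
contact_force: [0.0, 0.2, -1.1]
gripper_width: 85.2
```

```bash
python3 - <<'E'
from h import *
L=['case','lid_bar','lid_hinge','mat','stand','brush','cone_grey','cone_blue','cone_orange','cup_yellow','cup_red','cup_black','big_cone','oil_bottle','tape_roll','leather_block']
for n in ['scene','top']:
  p=show(n,n+'40.png'); find(p,L)
E
python3 a.py
```

```text
case [([552.0, -22.0, 2.0], 0.62)]
lid_bar [([682.0, -25.0, 256.0], 0.83)]
lid_hinge [([619.0, -25.0, 88.0], 0.81), ([505.0, -340.0, 4.0], 0.74)]
mat [([500.0, -340.0, 1.0], 0.82)]
stand [([502.0, 380.0, 8.0], 0.73), ([721.0, 207.0, 1.0], 0.57)]
brush [([499.0, 381.0, 10.0], 0.6)]
cone_grey [([583.0, -337.0, 7.0], 0.74)]
cone_blue [([504.0, -343.0, 6.0], 0.77)]
cone_orange [([424.0, -349.0, 2.0], 0.81)]
cup_yellow []
cup_red []
cup_black []
big_cone [([718.0, 206.0, 3.0], 0.62)]
oil_bottle [([736.0, -166.0, 2.0], 0.83), ([502.0, 379.0, 5.0], 0.46)]
tape_roll [([748.0, 15.0, -0.0], 0.95)]
leather_block [([383.0, 152.0, -1.0], 0.69), ([747.0, 16.0, -3.0], 0.69)]
case [([547.0, -20.0, -0.0], 0.68)]
lid_bar [([682.0, -22.0, 259.0], 0.79), ([736.0, -170.0, 0.0], 0.27)]
lid_hinge [([620.0, -24.0, 90.0], 0.83), ([500.0, -342.0, 0.0], 0.68), ([382.0, 150.0, -0.0], 0.66)]
mat [([499.0, -337.0, 2.0], 0.56), ([724.0, 202.0, 2.0], 0.41)]
stand [([502.0, 383.0, -3.0], 0.56)]
brush []
cone_grey [([580.0, -334.0, 6.0], 0.93), ([555.0, -24.0, 7.0], 0.48)]
cone_blue [([502.0, -341.0, -0.0], 0.9)]
cone_orange [([425.0, -347.0, 4.0], 0.84)]
cup_yellow [([545.0, -120.0, 6.0], 0.73), ([501.0, 382.0, -0.0], 0.65)]
cup_red [([558.0, 81.0, 8.0], 0.6), ([581.0, -335.0, 4.0], 0.2)]
cup_black [([553.0, -26.0, 7.0], 0.81)]
big_cone [([720.0, 206.0, 2.0], 0.96)]
oil_bottle [([737.0, -172.0, 1.0], 0.85)]
tape_roll [([744.0, 14.0, -4.0], 0.85)]
leather_block [([747.0, 12.0, -0.0], 0.57), ([383.0, 150.0, 3.0], 0.56)]
63.4667 [502.  377.5 331.8] 85.5 F [0.5 1.  0.2] T [0.01 0.02 0.01]
[[-1.     0.019 -0.   ]
 [ 0.019  1.     0.   ]
 [ 0.     0.    -1.   ]]
j [ 0.9   0.35  0.15 -0.   -1.37 -0.92]
```

View pics/scene40.png

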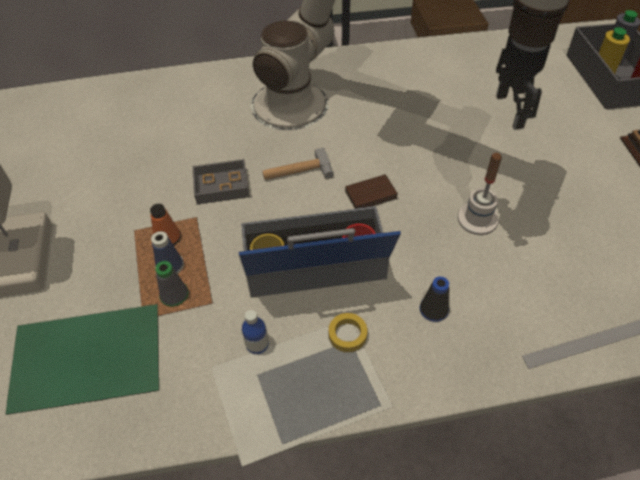

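View pics/top40.png

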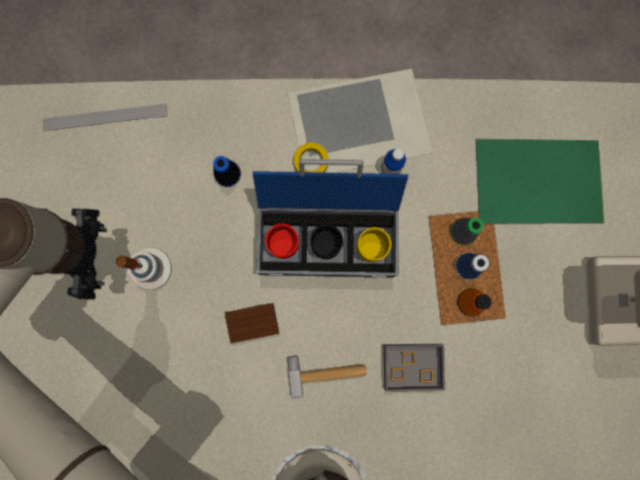

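The last pictures show everything as asked: three cones upright on the mat, lid open, brush upright in its stand, cups in the case. The gripper is clear of all of it, so I'm handing in.

```bash
python3 -c "
from bench import workorder
print(workorder.job_done())"
```

```text
the job is handed in; nothing more can be done
None
```

The job is handed in at about 63 s of the 210 s allowed. The hand-in reports no verdict.

- **Cones:** grey, blue and orange all stand upright on the cork mat. The blue one was knocked to the mat's edge during the run, so I picked it up and set it back in the middle.
- **Lid:** I lifted it by its bar until it pressed on its stop, then let go. It stayed open, with the bar at about (682, -24, 258).
- **Scrubbing:** the order was yellow, red, then black. Each cup got bottom, mouth, bottom. Contact at the bottom read up to 17 N in yellow and black and 12 N in red. The bristle end was seen at about 72–76 mm when drawn up; the mouth is at 76 mm.
- **Brush:** it is back in its stand, bristles down and upright. The stand had not moved.

In the last pictures the cups were in their pockets. The bystanders were where they started, to within the networks' scatter. The highest force reading after a move was about 21 N, on the lid.

Two checks were weaker: the networks missed the cups in the last scene view, where the lid hides them, and missed the brush in the last top view. Both show plainly in the pictures.

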